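# Change over the bottles in the twin bottle warmer

## Task

The two tall feeding bottles standing in the twin warmer are warm: lift each straight up out of its well and stand it upright, with its whole foot on the cork, on a coaster of its own (the two that lie singly near the front edge). Put the other two tall bottles from the worktop into the freed wells, one in each, lowered right down to the bottom. Keep the bottles upright, don't drop them, and leave the small bottle, the copper tumbler and the mug where they are.

Things in the scene. Friction and masses are not known exactly. Their poses are not given: they have to be found in the camera images.
- warmer: twin bottle warmer, fixed, 104 x 212 x 115 mm: two light grey pots on a dark plinth, dial in front (its -x). Origin: middle of the underside, z up. Round wells at x = 0, y = +52 and -52 mm: 64 mm wide, flaring to 71 mm over the top 15 mm; rim 115 mm, flat floor 18 mm above the worktop. A bottle has 4 mm play all round (no room for fingers) and stands 53 mm above the rim.
- bottle_a: tall feeding bottle, 150 mm: cream body 56 mm wide up to 98 mm (foot rounded 5 mm), grey collar 47 mm wide at 106 to 116 mm, white cap 44 mm wide, straight from 116 to 140 mm; 0.2 kg, rigid. Origin: centre of the underside, z up. Warmed: at the start it stands in the warmer's well at y = +52 mm, its underside 18 mm above the worktop.
- bottle_b: tall feeding bottle, 150 mm: cream body 56 mm wide up to 98 mm (foot rounded 5 mm), grey collar 47 mm wide at 106 to 116 mm, white cap 44 mm wide, straight from 116 to 140 mm; 0.2 kg, rigid. Origin: centre of the underside, z up. Warmed: at the start it stands in the warmer's well at y = -52 mm, its underside 18 mm above the worktop.
- bottle_c: tall feeding bottle, 150 mm: cream body 56 mm wide up to 98 mm (foot rounded 5 mm), grey collar 47 mm wide at 106 to 116 mm, white cap 44 mm wide, straight from 116 to 140 mm; 0.2 kg, rigid. Origin: centre of the underside, z up. Not yet warmed: at the start it stands on the worktop.
- bottle_d: tall feeding bottle, 150 mm: cream body 56 mm wide up to 98 mm (foot rounded 5 mm), grey collar 47 mm wide at 106 to 116 mm, white cap 44 mm wide, straight from 116 to 140 mm; 0.2 kg, rigid. Origin: centre of the underside, z up. Not yet warmed: at the start it stands on the worktop.
- coaster_1: round cork coaster with a brass rim, 94 mm in diameter, 8 mm thick, fixed to the worktop. Origin at the centre of its underside; its top is 8 mm above. Bare at the start, lying singly in the row of coasters and bottles along the front edge (which runs at 120 degrees from x towards y), 105 mm apart; a tall fridge side bounds the worktop on the right, a wall cabinet hangs behind.
- coaster_2: round cork coaster with a brass rim, 94 mm in diameter, 8 mm thick, fixed to the worktop. Origin at the centre of its underside; its top is 8 mm above. Bare at the start, lying singly in the row of coasters and bottles along the front edge (which runs at 120 degrees from x towards y), 105 mm apart; a tall fridge side bounds the worktop on the right, a wall cabinet hangs behind.
- small_bottle: small feeding bottle of the same kind and width but only 100 mm high, standing on the worktop; it is to stay where it is. Origin at the centre of the underside.
- tumbler: copper tumbler without a handle, 72 mm in diameter, 83 mm high, standing on the worktop; a bystander. Origin at the centre of the underside.
- mug: olive two-tone stoneware mug with a handle, 87 mm in diameter, 120 mm with the handle, 72 mm high; a bystander at the back. Origin at the centre of its underside's bounding box.
There are look-alikes about, which are no part of the job. Leave any pink look-alike of the bottle_b alone.

How it is judged:
By the outcome, as a careful person would: the job done as asked, in the order asked, and still so for the second after the job is handed in, with the robot touching nothing.
It also fails if it takes over 120 s, if anything falls off the work surface, if the arm or the gripper's body presses on something with over 40 N, if the wrist force passes 120 N, or if a joint passes its speed limit or range.

## Robot

A 7-joint arm with a two-finger parallel gripper is mounted at the origin on a cart in front of the work surface, level with it; the furniture and walls round the work are solid. World frame = base frame: x ahead of the robot, y to its left, z up, the work surface at z = 0. Lengths are in m, angles in rad, forces in N, time in s.
With the tool pointing down it reaches from about 0.4 to 0.85 m from the base axis. Payload 4.5 kg.
Tool frame: the origin (TCP) lies midway between the tips of the shut fingers; the grasp point (between the pads) lies 19 mm behind it; z points along the fingers, y is the direction in which the jaws open and shut (so a half turn about z gives the same grasp; the last joint's range is limited). The gripper opens to 88 mm and grips with 3 to 60 N. Pads are 18 mm wide; open, the fingers measure 123 mm over their backs; the gripper's body (75 mm by 187 mm) begins 45 mm behind the grasp point.
Start: joints at [-1.3, 0.689, -0.195, 1.565, 0.157, 0.902, -0.215], TCP at [0.147, 0.608, 0.239] pointing down, gripper open.
Joint ranges: [-3.01, 3.01], [-0.46, 2.08], [-1.47, 1.51], [0.13, 2.56], [-1, 4.14], [0.04, 2.09], [-2.66, 2.66]. Speed limits (rad/s): [2.57, 2.57, 3.14, 3.14, 3.14, 3.14, 3.14].

## Interface

Orientations are given as a unit quaternion [x, y, z, w].
In Python, from plant import get_state, snapshot, finish_job, find_in gives the robot as it stands.
- The arm moves only by the shell command python3 -m creep 'ROWS' [OPENING] [FORCE]. ROWS is JSON, one flat list of numbers, 6 for each row, row after row: the shift along the tool's x, y, z in mm, then the turn, a rotation vector about the tool's x, y, z in degrees. In form: [tx, ty, tz, wx, wy, wz, tx, ty, tz, wx, wy, wz, ...]. A call has 1 to 5 rows; each row shifts and turns the pose as measured when the row begins, along the tool's axes as they then stand; what a row does not reach is not made up. A row lasts 1/12 s, in which the tool goes at most 41.7 mm and 7.16 degrees, less where a joint would pass 70% of its speed; a pose out of reach is approached as far as the arm can. A call is refused whole if a number of a shift passes 41.7 or a number of a turn 7.16, either way. A call with a gripper value outside its range is refused whole. OPENING is the finger opening in mm, from 0 to 88.1, set as the call begins (- or left out, the last holds). The fingers move at their own pace and stop on an object; FORCE is the grip in N (left out, the last holds). Time passes only in rows, so rows that do not move let the fingers close. It gives the time, the measured TCP pose, the force and the opening at its end, in the units of the state.
- get_state(): the state, without advancing time (a new reading comes with each control period).
- snapshot(name): name is "scene" or "side" or "wrist"; returns a dict with "color" (400x640x3 uint8, red, green, blue), "intrinsics" (3x3 intrinsics, pixels), "dist_coeffs" ([k1, k2, p1, p2, k3] as OpenCV has them; the pictures are not rectified), "extrinsics" (4x4, takes a point from world to camera coordinates). Camera axes: x right, y down, z forward; pixel columns grow to the right and rows downward; lengths in m; the calibration is good to about 2 mm. A picture is of the moment at which its call begins. There is no depth.
- finish_job(): hands the job in, once; it reports no verdict.
Trained networks look in the newest picture that a camera, given by its name, has taken for a name from the list of things; names that differ only in an ending like _2 or _b are one class to them, and where a whole thing is asked for, a point or a joint stands for the part that bears it (a point fixed in the world has none). Each returns a list of dicts, best first, with "score" (0 to 1); they miss things now and then, are a little off and sometimes report something else, mostly with a low value. They report only what shows in the picture. A call takes as long as a camera call. They do not tell look-alikes from the thing itself.
- find_in(thing, camera): "xy" ([column, row] in pixels, amid what is visible of it).
The state is a dict: "clock": time; "q": joint angles; "qd": joint speeds; "joint_torque": joint torques, N m; "tool_pos": TCP position; "eef_rot": TCP orientation; "contact_force": force on the tool from outside, world axes, zero at the start; "moment": the same for the moment, N m; "opening": opening from 0.0 (shut) to 1.0 (fully open).
Only numpy, scipy, OpenCV 4.12 (cv2) and the standard library are available. Lean on these libraries where they do the work, as an engineer would, in place of code of your own. Each camera call takes 0.05 s, during which the arm holds its last target.

## Working session

There is one attempt and no reset: what is moved stays moved. The work goes in short steps, Python scripts to look and compute and a shell command to move; the robot and the scene stay as the last step left them, time stands still between calls to the robot, and variables do not carry over. Pictures are saved under pics/ and viewed, and the job is handed in when it is done.

```bash
ls; mkdir -p pics
cat > h.py <<'E'
import numpy as np,cv2
from plant import get_state,snapshot,find_in
def save(n,f):
    s=snapshot(n); cv2.imwrite('pics/'+f,s['color'][:,:,::-1]); return s
def ray(s,uv):
    p=cv2.undistortPoints(np.array([[uv]],float),np.array(s['intrinsics'],float),np.array(s['dist_coeffs'],float))[0,0]
    E=np.array(s['extrinsics']);R=E[:3,:3];t=E[:3,3]
    return -R.T@t, R.T@np.array([p[0],p[1],1.])
def onz(s,uv,z):
    c,d=ray(s,uv); return (c+d*(z-c[2])/d[2])[:2]
def proj(s,P):
    E=np.array(s['extrinsics']);rv,_=cv2.Rodrigues(E[:3,:3])
    return cv2.projectPoints(np.array(P,float).reshape(-1,3),rv,E[:3,3],np.array(s['intrinsics'],float),np.array(s['dist_coeffs'],float))[0][:,0]
E
python3 - <<'E'
from h import *
np.set_printoptions(precision=3,suppress=True)
for n in ['scene','side','wrist']:
    s=save(n,n+'0.png')
    print(n,(-s['extrinsics'][:3,:3].T@s['extrinsics'][:3,3]))
    for t in ['warmer','bottle_a','coaster_1','small_bottle','tumbler','mug']:
        print(t,[(np.round(d['xy'],0).tolist(),round(d['score'],2)) for d in find_in(t,n)])
print(get_state())
E
```

```text
pics
scene [0.619 1.034 0.717]
warmer [([314.0, 211.0], 0.88)]
bottle_a [([302.0, 170.0], 0.98), ([275.0, 308.0], 0.97), ([296.0, 138.0], 0.87), ([346.0, 165.0], 0.69), ([331.0, 192.0], 0.63)]
coaster_1 [([370.0, 208.0], 0.92), ([324.0, 170.0], 0.56)]
small_bottle [([396.0, 228.0], 0.85)]
tumbler [([277.0, 165.0], 0.72)]
mug [([249.0, 201.0], 0.97)]
side [ 0.16  -0.624  0.436]
warmer [([331.0, 195.0], 0.8), ([337.0, 169.0], 0.6), ([265.0, 214.0], 0.28)]
bottle_a [([365.0, 235.0], 0.73), ([307.0, 161.0], 0.72), ([334.0, 168.0], 0.72), ([298.0, 206.0], 0.68), ([329.0, 151.0], 0.59)]
coaster_1 [([327.0, 245.0], 0.66), ([266.0, 216.0], 0.65)]
small_bottle [([251.0, 188.0], 0.86)]
tumbler [([382.0, 221.0], 0.88)]
mug [([390.0, 193.0], 0.84), ([297.0, 206.0], 0.62)]
wrist [0.068 0.626 0.386]
warmer [([194.0, 388.0], 0.97)]
bottle_a []
coaster_1 []
small_bottle [([190.0, 365.0], 0.76)]
tumbler []
mug []
{'clock': 1.05, 'q': array([-1.3  ,  0.689, -0.195,  1.565,  0.157,  0.902, -0.215]), 'qd': array([ 0.002, -0.001,  0.   , -0.001,  0.   ,  0.   ,  0.001]), 'joint_torque': array([  0.   , -52.749,  -1.267, -15.374,  -0.052,  -0.001,   0.   ]), 'tool_pos': array([0.147, 0.608, 0.239]), 'eef_rot': array([ 0.118,  0.993,  0.   , -0.   ]), 'contact_force': array([-0.513,  1.112, -0.19 ]), 'moment': array([ 0.003,  0.006, -0.033]), 'opening': 1.0023812821467033}
```

View pics/scene0.png

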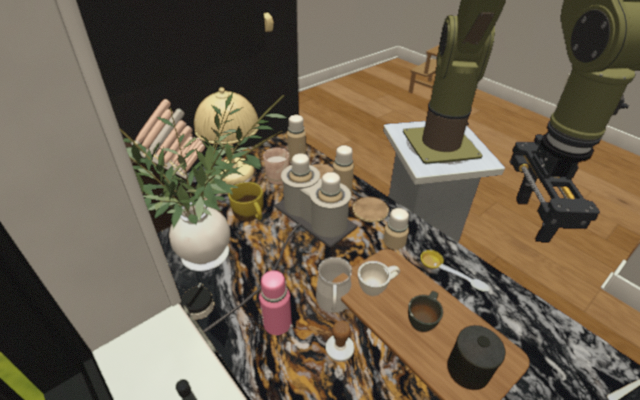

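View pics/side0.png

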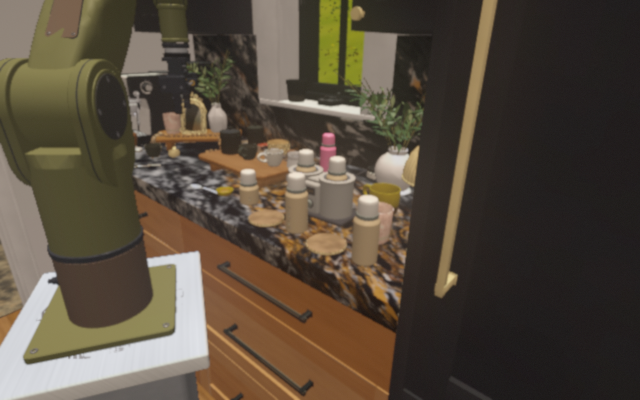

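View pics/wrist0.png

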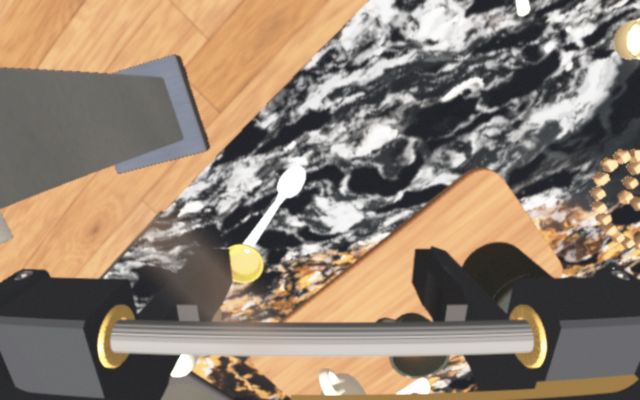

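Run:
```python
import cv2
a=cv2.imread('pics/scene0.png');b=cv2.imread('pics/side0.png')
cv2.imwrite('pics/sc1.png',cv2.resize(a[100:260,230:430],None,fx=4,fy=3.75*4/3.75,interpolation=cv2.INTER_CUBIC)[:600])
cv2.imwrite('pics/si1.png',cv2.resize(b[135:280,230:420],None,fx=4,fy=4,interpolation=cv2.INTER_CUBIC))
```

```text
(no output)
```

View pics/sc1.png

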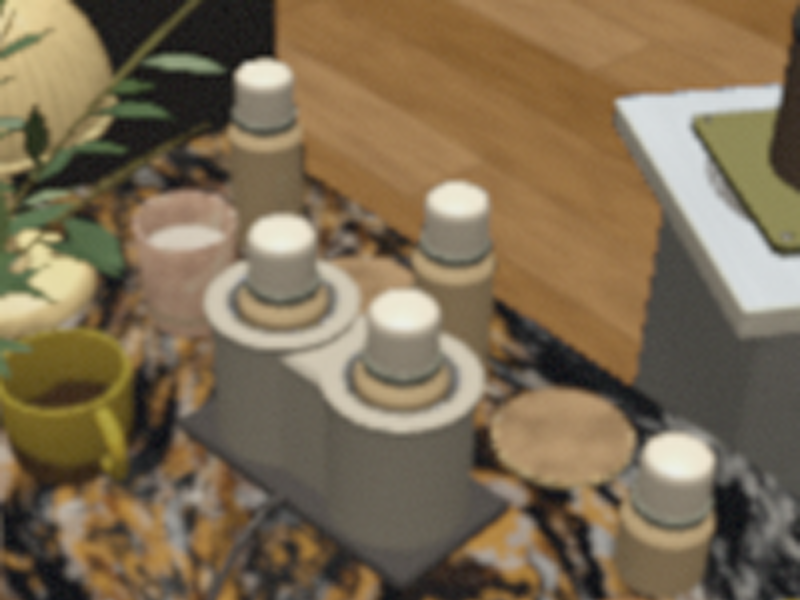

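View pics/si1.png

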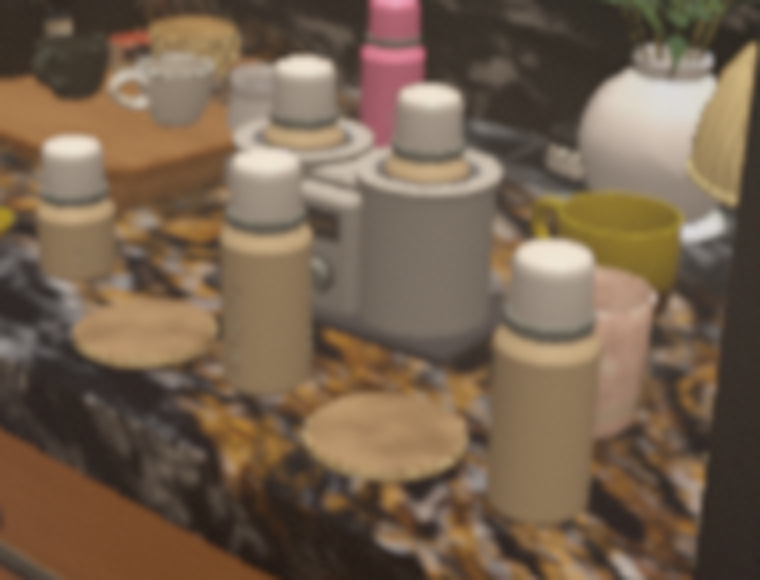

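```bash
cat > fit.py <<'E'
from h import *
from scipy.optimize import least_squares
np.set_printoptions(precision=4,suppress=True)
sc=snapshot('scene');si=snapshot('side')
th=np.linspace(0,2*np.pi,72,endpoint=False)
def circ(s,x,y,z,r):
    p=proj(s,np.c_[x+r*np.cos(th),y+r*np.sin(th),0*th+z]); return p[:,0].min(),p[:,0].max(),p[:,1].min(),p[:,1].max()
def C(v): return 230+v/4
def fit(obs,x0=(0.5,-0.1)):
    # obs: (cam, z, r, idx, value)
    f=lambda p:[circ(c,p[0],p[1],z,r)[i]-v for c,z,r,i,v in obs]
    q=least_squares(f,x0); return q.x,np.round(q.fun,1)
def LR(c,z,r,L,R): return [(c,z,r,0,C(L)),(c,z,r,1,C(R))]
w=lambda b:b
B={}
B['D']=fit(LR(si,.125,.022,509,593)+LR(si,.05,.028,490,598)+LR(sc,.125,.022,233,297))
B['C']=fit(LR(si,.125,.022,230,302)+LR(si,.05,.028,222,312)+LR(sc,.125,.022,424,492))
B['far']=fit(LR(si,.143,.022,397,463)+LR(sc,.143,.022,247,317))
B['near']=fit(LR(si,.143,.022,271,338)+LR(sc,.143,.022,367,438))
B['small']=fit(LR(si,.075,.022,42,104)+LR(sc,.075,.022,641,714))
co=lambda s,L,R,T,Bm,oy:LR(s,.008,.047,L,R)+[(s,.008,.047,2,oy+T/4),(s,.008,.047,3,oy+Bm/4)]
B['coFar']=fit(co(si,302,468,391,480,135))
B['coNear']=fit(co(si,75,217,299,368,135)+co(sc,491,635,387,487,100))
for k,v in B.items(): print(k,v[0],v[1])
E
python3 fit.py
```

```text
D [0.4875 0.0056] [ 0.   0.6 -0.1 -0.6  0.5 -0.6]
C [0.3835 0.1773] [-0.5  0.2 -0.6 -0.1 -0.3 -0.8]
far [0.5085 0.2318] [-0.3  0.3 -0.1  0.1]
near [0.4472 0.3055] [ 0.3 -0.1 -0.3  0.5]
small [0.306  0.4198] [ 0.  -0.1 -0.4  0.3]
coFar [0.4314 0.0927] [ 0.5 -0.5  1.3 -1. ]
coNear [0.3282 0.2787] [-0.4 -0.3 -0.7 -3.   0.2 -0.8 -0.3 -2. ]
```

```bash
python3 -m creep '[0,0,-15,0,0,6.6,0,0,-15,0,0,6.6,0,0,-15,0,0,6.6,0,0,-15,0,0,6.6,0,0,-15,0,0,6.6]' 88; python3 -m creep '[0,0,-15,0,0,6.6,0,0,-10,0,0,6.6]'
cat > go.py <<'E'
# usage: go.py x y z [yaw_deg of tool y mod 180]: total shift in tool axes (mm) & turn
import sys
from h import *
from scipy.spatial.transform import Rotation as R
np.set_printoptions(precision=1,suppress=True)
s=get_state();r=R.from_quat(s['eef_rot']);m=r.as_matrix()
a=[float(v) for v in sys.argv[1:]]
d=np.array(a[:3])-s['tool_pos']; yaw=np.degrees(np.arctan2(m[1,1],m[0,1]))
target=a[3] if len(a)>3 else 30
e=(target-yaw+90)%180-90
Rt=R.from_euler('z',e,degrees=True)*r
# remove tilt
z=Rt.as_matrix()[:,2]; ax=np.cross(z,[0,0,-1.]); Rt=R.from_rotvec(ax)*Rt
print('pos',s['tool_pos']*1000,'yaw',round(yaw,2),'tilt',np.degrees(np.arccos(-m[2,2])),'clk',s['clock'],'open',s['opening']*88.1,'F',s['contact_force'])
print('shift tool mm',m.T@d*1000,'turn deg',np.degrees((r.inv()*Rt).as_rotvec()),'dist',np.linalg.norm(d)*1000)
print('q',np.round(s['q'],2))
E
python3 go.py .42 .33 .33 30
```

```text
clock: 1.57
tool_pos: [0.1463, 0.6048, 0.3122]
eef_rot: [0.406, 0.914, -0.005, 0.0]
contact_force: [0.4, 0.4, -1.2]
opening: 0.995
clock: 1.73
tool_pos: [0.1462, 0.6053, 0.3396]
eef_rot: [0.513, 0.858, -0.004, 0.0]
contact_force: [-0.1, 0.8, -1.1]
opening: 0.997
pos [146.2 605.3 339.6] yaw 28.22 tilt 0.4895373892022867 clk 1.7333 open 87.86175911783629 F [-0.1  0.8 -1.1]
shift tool mm [-372.   111.2   10.7] turn deg [-0.4  0.3 -1.8] dist 388.43377342074564
q [-1.4  0.6  0.1  1.4 -0.   1.1 -0.9]
```

```bash
python3 -m creep '[-38,11,1,0,0,0,-38,11,1,0,0,0,-38,11,1,0,0,0,-38,11,1,0,0,0,-38,11,1,0,0,0]'; python3 -m creep '[-38,11,0,0,0,0,-38,11,0,0,0,0,-38,11,0,0,0,0,-38,11,0,0,0,0,-38,11,0,0,0,-1.8]'; python3 go.py .46 .22 .33 30
```

```text
clock: 2.15
tool_pos: [0.2776, 0.4704, 0.3364]
eef_rot: [0.506, 0.863, 0.001, -0.005]
contact_force: [0.2, 1.1, 0.0]
opening: 0.999
clock: 2.57
tool_pos: [0.4232, 0.3241, 0.3352]
eef_rot: [0.491, 0.871, 0.002, -0.005]
contact_force: [0.0, 0.2, 0.3]
opening: 0.998
pos [423.2 324.1 335.2] yaw 31.19 tilt 0.6235824874854682 clk 2.5667 open 87.88135888228133 F [0.  0.2 0.3]
shift tool mm [-108.2  -22.4    4.1] turn deg [-0.1 -0.6  1.2] dist 110.53674476057917
q [-0.8  0.5  0.   1.7 -0.   1.  -0.2]
```

```bash
python3 -m creep '[-36,-7,1,0,0,0.6,-36,-7,1,0,0,0.6,-36,-8,1,0,0,0,0,0,0,0,0,0]'
python3 - <<'E'
from h import *
s=save('wrist','w1.png')
print(get_state()['tool_pos'],-s['extrinsics'][:3,:3].T@s['extrinsics'][:3,3])
for t in ['bottle_a','coaster_1','warmer']:
    for d in find_in(t,'wrist'): print(t,np.round(d['xy']),d['score'],onz(s,d['xy'],.15))
P={'D':(.4875,.0056,.15),'C':(.3835,.1773,.15),'far':(.5085,.2318,.168),'near':(.4472,.3055,.168),'coF':(.4314,.0927,.008),'coN':(.3282,.2787,.008)}
for k,v in P.items(): print(k,proj(s,v)[0])
E
```

```text
clock: 2.9
tool_pos: [0.4676, 0.2063, 0.3314]
eef_rot: [0.506, 0.862, 0.002, -0.002]
contact_force: [-0.3, -0.2, 0.4]
opening: 0.999
[0.4665834  0.21026667 0.33150388] [0.42823835 0.27558403 0.47892339]
bottle_a [367.  58.] 0.93 [0.44949755 0.32239931]
bottle_a [369. 159.] 0.7 [0.49952265 0.24368149]
bottle_a [253. 139.] 0.63 [0.39233239 0.2063174 ]
coaster_1 [268. 206.] 0.98 [0.43552573 0.15246731]
warmer [366.  96.] 0.55 [0.4663266  0.29362775]
D [252.70177934 330.41692899]
C [232.26363521 160.6440738 ]
far [372.79331022 178.22512259]
near [357.01170106  72.18362397]
coF [261.84505717 207.5457609 ]
coN [254.35503908  51.36093807]
```

View pics/w1.png

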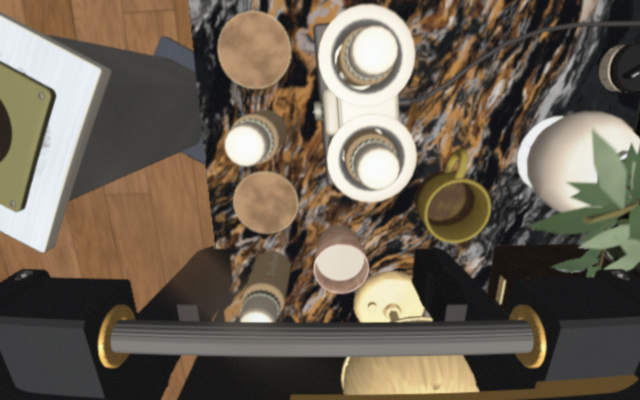

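Run:
```python
import cv2
a=cv2.imread('pics/w1.png')
cv2.imwrite('pics/w1a.png',cv2.resize(a[0:150,210:425],None,fx=3.7,fy=4,interpolation=cv2.INTER_CUBIC))
cv2.imwrite('pics/w1b.png',cv2.resize(a[100:250,220:420],None,fx=4,fy=4,interpolation=cv2.INTER_CUBIC))
```

```text
(no output)
```

View pics/w1a.png

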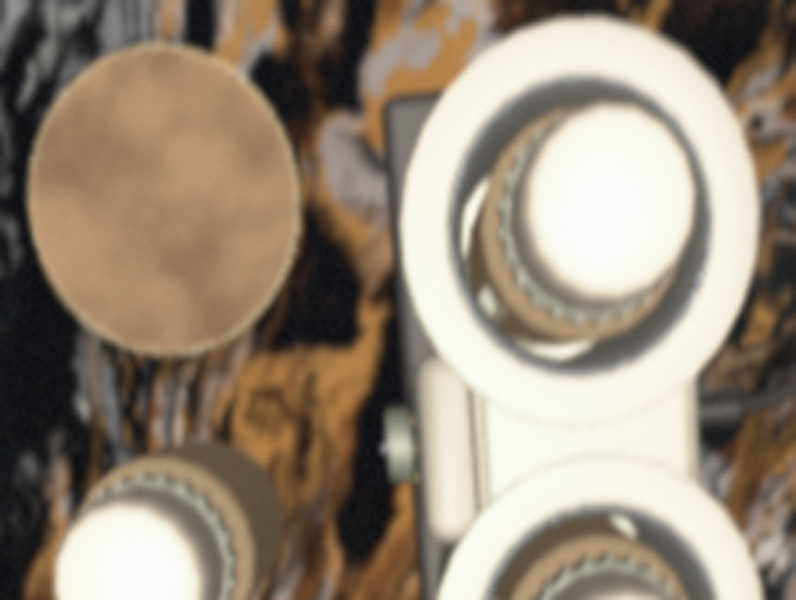

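View pics/w1b.png

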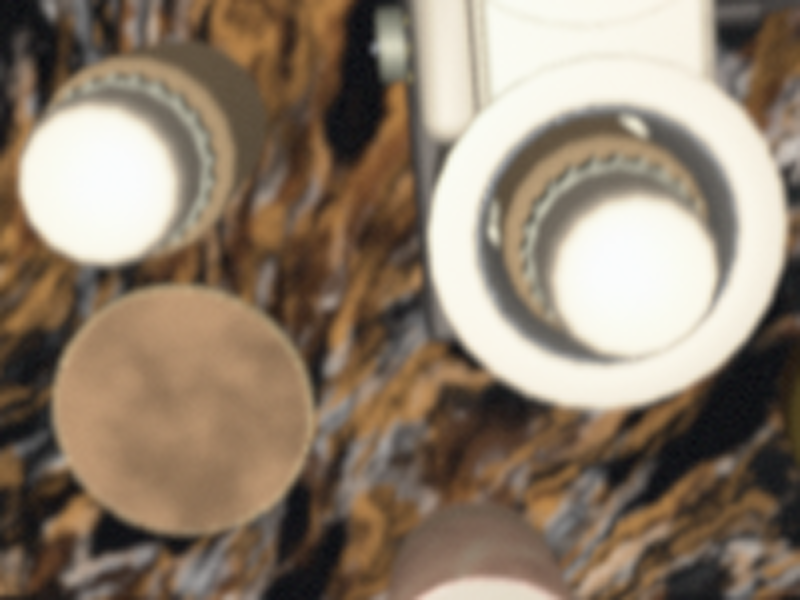

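```bash
cat > fit2.py <<'E'
from h import *
from scipy.optimize import least_squares
np.set_printoptions(precision=4,suppress=True)
th=np.linspace(0,2*np.pi,72,endpoint=False)
def circ(s,x,y,z,r):
    p=proj(s,np.c_[x+r*np.cos(th),y+r*np.sin(th),0*th+z]); return np.array([p[:,0].min(),p[:,0].max(),p[:,1].min(),p[:,1].max()])
def fit(s,z,r,box,x0=(.45,.2)):
    ok=[i for i in range(4) if box[i] is not None]
    q=least_squares(lambda p:[circ(s,p[0],p[1],z,r)[i]-box[i] for i in ok],x0); return q.x,np.round(q.fun,1)
def fitr(s,z,box,x0=(.45,.2,.04)):
    q=least_squares(lambda p:circ(s,p[0],p[1],z,p[2])-box,x0); return q.x,np.round(q.fun,1)
E
python3 - <<'E'
from fit2 import *
s=snapshot('wrist')
for n,z,r,b in [('coN',.008,.047,(217.6,291.1,10.75,88.75)),('coF',.008,.047,(233.25,298.5,171.25,234)),('C',.142,.0215,(224.5,264.5,125.75,166.25)),('capfar',.16,.0215,(358.25,399.25,148.25,189.5)),('capnear',.16,.0215,(352.4,398.4,25.75,75))]:
    print(n,*fit(s,z,r,b),*fitr(s,z,b))
for n,b in [('potN',(318.1,415.4,3.5,107)),('potF',(326.75,416.25,113.25,202))]: print(n,*fitr(s,.115,b))
sc=snapshot('scene');si=snapshot('side')
print(proj(sc,(.3835,.1773,.15)),proj(si,(.3835,.1773,.15)))
E
```

```text
coN [0.3226 0.2906] [ 0.5 -0.5  0.5 -0.6] [0.3226 0.2906 0.0477] [ 0. -0. -0.  0.]
coF [0.4314 0.1141] [ 0.4 -0.4  0.6 -0.6] [0.4315 0.114  0.0477] [-0.1  0.1  0.1 -0.1]
C [0.3836 0.2048] [-1.6  1.6 -1.3  1.5] [0.3836 0.2049 0.02  ] [-0.1  0.1  0.1 -0.1]
capfar [0.507  0.2536] [-1.9  1.9 -1.3  1.5] [0.5069 0.2537 0.0199] [-0.2  0.2  0.2 -0.2]
capnear [0.4473 0.3416] [-1.4  1.5 -1.3  1.4] [0.4472 0.3417 0.0203] [-0.1  0.1  0.1 -0.1]
potN [0.4462 0.3405 0.0491] [-0.2  0.2  0.1 -0.2]
potF [0.5058 0.2547 0.0486] [ 0. -0. -0.  0.]
[[344.4891 144.4278]] [[296.3257 175.9731]]
```

Run:
```python
from h import *
import pickle
s=save('wrist','w2.png');s2=save('wrist','w3.png')
print(s['extrinsics']-s2['extrinsics'])
print(get_state()['tool_pos'],get_state()['qd'],-s['extrinsics'][:3,:3].T@s['extrinsics'][:3,3])
pickle.dump(s,open('w2.pkl','wb'))
a=s['color'][:,:,::-1]
cv2.imwrite('pics/w2a.png',cv2.resize(a[0:150,210:425],None,fx=3.7,fy=4,interpolation=cv2.INTER_CUBIC))
cv2.imwrite('pics/w2b.png',cv2.resize(a[100:250,220:420],None,fx=4,fy=4,interpolation=cv2.INTER_CUBIC))
```

```text
[[-1.86111328e-04  3.20115553e-04  8.05792708e-05 -7.07206468e-05]
 [ 3.18507019e-04  1.08725333e-04 -2.08836268e-04  1.48206654e-04]
 [ 5.70297362e-05  2.75990353e-04 -6.51072984e-05  3.16245308e-05]
 [ 0.00000000e+00  0.00000000e+00  0.00000000e+00  0.00000000e+00]]
[0.46432127 0.2170157  0.33130662] [ 0.00481874 -0.00038087  0.00676485 -0.00015953  0.00029074  0.00233203
  0.00146071] [0.42387321 0.28527775 0.47939176]
```

View pics/w2a.png

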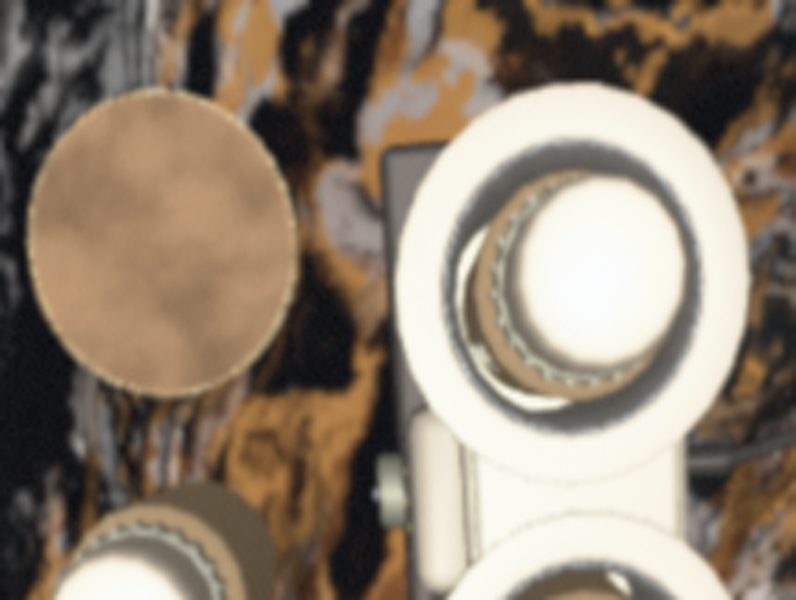

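View pics/w2b.png

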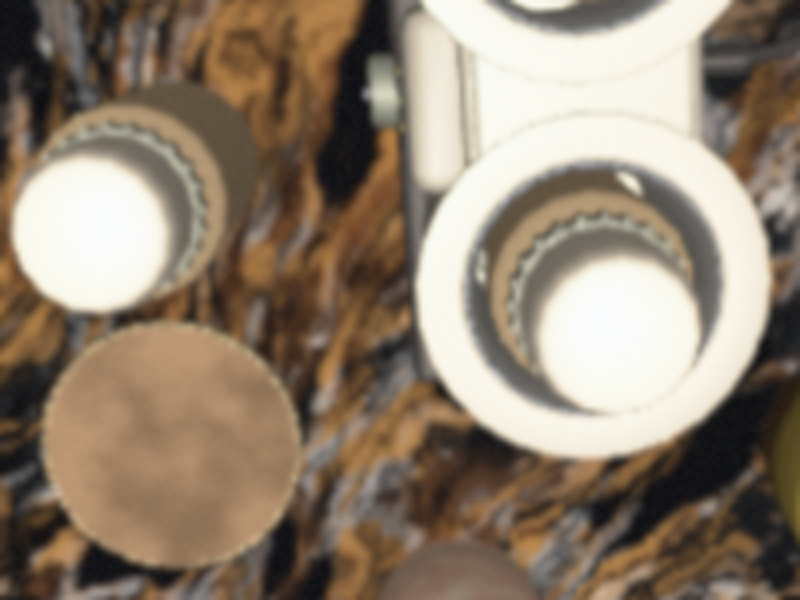

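Run:
```python
from fit2 import *
import pickle
s=pickle.load(open('w2.pkl','rb'))
A=lambda L,R,T,B:(210+L/3.7,210+R/3.7,T/4,B/4)
Bb=lambda L,R,T,B:(220+L/4,220+R/4,100+T/4,100+B/4)
for n,z,b in [('coN',.008,A(28,298,88,397)),('coF',.008,Bb(43,302,320,568)),('C',.143,Bb(12,170,153,312)),('capF',.161,Bb(535,700,252,416)),('capN',.161,A(515,686,174,367)),('potN',.115,A(397,748,82,485)),('potF',.115,Bb(417,770,111,458))]:
    print(n,*fitr(s,z,b))
```

```text
coN [0.3281 0.2785 0.0477] [-0.  0.  0. -0.]
coF [0.4338 0.1007 0.0478] [-0.2  0.2  0.2 -0.2]
C [0.3874 0.1937 0.0199] [-0.1  0.1  0.1 -0.1]
capF [0.5105 0.24   0.0202] [-0.2  0.2  0.2 -0.2]
capN [0.4521 0.3282 0.0204] [ 0.1 -0.1 -0.1  0.1]
potN [0.4519 0.327  0.0485] [-0.3  0.3  0.3 -0.3]
potF [0.5106 0.2408 0.0485] [-0.  0.  0. -0.]
```

```bash
python3 go.py .452 .3275 .24 30
```

```text
pos [464.3 217.  331.3] yaw 30.06 tilt 0.6442418349613878 clk 3.35 open 88.01162294421766 F [ 0.  -0.2 -0.3]
shift tool mm [100.8  44.4  92.5] turn deg [ 0.2 -0.6  0.1] dist 143.85928153420966
q [-0.6  0.4  0.1  1.8 -0.   0.9  0. ]
```

```bash
python3 -m creep '[30,13,20,0,-0.6,0,30,13,25,0,0,0,22,10,25,0,0,0,12,6,15,0,0,0,0,0,0,0,0,0]' 72; python3 -m creep '[0,0,0,0,0,0,0,0,0,0,0,0]';python3 go.py .452 .3275 .24 30
```

```text
clock: 3.77
tool_pos: [0.4551, 0.3263, 0.2456]
eef_rot: [0.499, 0.866, 0.005, 0.003]
contact_force: [0.1, 0.7, -0.2]
opening: 0.815
clock: 3.93
tool_pos: [0.4541, 0.3268, 0.2454]
eef_rot: [0.498, 0.867, 0.004, 0.003]
contact_force: [-0.8, 0.1, 0.2]
opening: 0.818
pos [454.1 326.8 245.4] yaw 30.26 tilt 0.5390621879508092 clk 3.9333 open 72.04534310086629 F [-0.8  0.1  0.2]
shift tool mm [ 1.7 -1.5  5.3] turn deg [0.5 0.  0.3] dist 5.807369583439801
q [-0.7  0.6  0.1  1.8 -0.   0.8 -0.1]
```

```bash
python3 -m creep '[1.5,-1.5,20,0.5,0,0.3,0,0,25,0,0,0,0,0,25,0,0,0,0,0,15,0,0,0,0,0,5,0,0,0]'; python3 -m creep '[0,0,2,0,0,0,0,0,0,0,0,0]';python3 go.py .452 .3275 .136 30; python3 -c "
from h import *
save('wrist','w4.png')"
```

```text
clock: 4.35
tool_pos: [0.4602, 0.3242, 0.1617]
eef_rot: [0.504, 0.864, 0.007, 0.005]
contact_force: [0.1, -0.7, -0.2]
opening: 0.816
clock: 4.52
tool_pos: [0.4616, 0.3221, 0.1608]
eef_rot: [0.505, 0.863, 0.007, 0.006]
contact_force: [-0.2, 0.1, -1.4]
opening: 0.818
pos [461.6 322.1 160.8] yaw 29.28 tilt 1.0474879184309165 clk 4.5167 open 72.07555423150733 F [-0.2  0.1 -1.4]
shift tool mm [ 9.5 -6.2 24.7] turn deg [ 1.   0.2 -0.7] dist 27.131601446867364
q [-0.7  0.7  0.   1.9 -0.   0.6 -0.1]
```

View pics/w4.png

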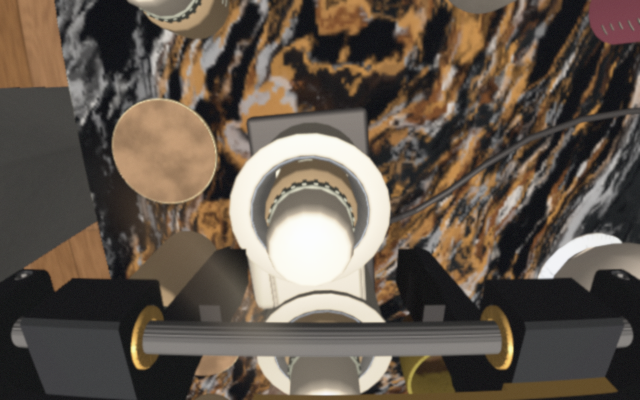

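```bash
python3 -m creep '[5,-3,0,0.6,0.1,-0.4,4,-3,0,0.4,0.1,-0.3,0,0,0,0,0,0,0,0,0,0,0,0]';python3 go.py .452 .3275 .136 30
python3 - <<'E'
from fit2 import *
import pickle
s=save('wrist','w5.png'); pickle.dump(s,open('w5.pkl','wb'))
a=s['color'][:,:,::-1]
cv2.imwrite('pics/w5a.png',cv2.resize(a[100:300,210:410],None,fx=3,fy=3,interpolation=cv2.INTER_CUBIC))
E
```

```text
clock: 4.9
tool_pos: [0.4533, 0.3287, 0.1651]
eef_rot: [0.5, 0.866, 0.003, 0.001]
contact_force: [0.3, -0.4, 0.3]
opening: 0.815
pos [453.3 328.7 165.1] yaw 30.0 tilt 0.37879535886110804 clk 4.9 open 71.84273580765675 F [ 0.3 -0.4  0.3]
shift tool mm [-0.4 -1.9 29.1] turn deg [ 0.4 -0.1 -0. ] dist 29.136998636648453
q [-0.7  0.7  0.   1.9 -0.   0.6 -0.1]
```

View pics/w5a.png

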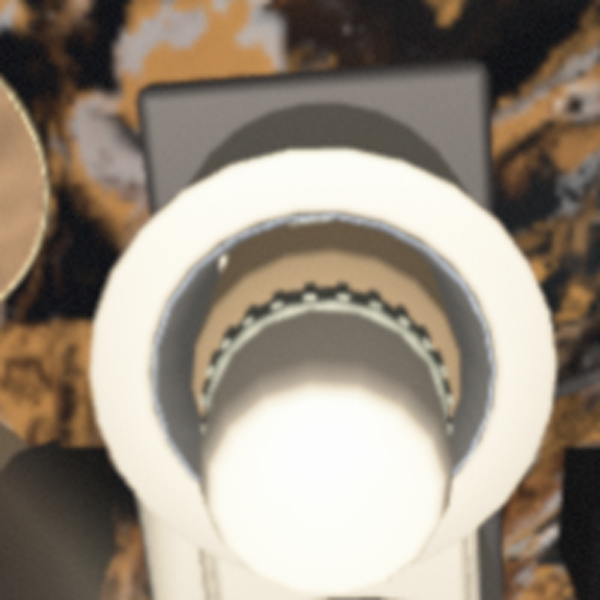

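Run:
```python
from fit2 import *
import pickle
s=pickle.load(open('w5.pkl','rb'))
f=lambda L,R,T,B:[None if v is None else o+v/3 for v,o in zip((L,R,T,B),(210,210,100,100))]
print(fit(s,.115,.0485,f(88,556,147,None)))
print(fit(s,.158,.022,f(204,449,None,None)),fit(s,.158,.022,f(204,449,None,593)))
print(fit(s,.150,.022,f(204,449,None,593)))
```

```text
(array([0.4514, 0.3268]), array([ 0.3, -0.3, -0. ]))
(array([0.4689, 0.2981]), array([0., 0.])) (array([0.4527, 0.3264]), array([-2.6,  2.6,  0.3]))
(array([0.4553, 0.3218]), array([-0.4,  0.4,  0. ]))
```

```bash
python3 -m creep '[0,-2,10,0.3,0,0,0.5,0,10,0,0,0,1,0,7,0,0,0,0,0,0,0,0,0]';python3 go.py .452 .327 .136 30
```

```text
clock: 5.28
tool_pos: [0.4506, 0.3295, 0.1358]
eef_rot: [0.5, 0.866, 0.001, -0.0]
contact_force: [-0.5, -0.6, -0.8]
opening: 0.817
pos [450.6 329.5 135.8] yaw 30.04 tilt 0.1405370146766397 clk 5.2833 open 71.97173347685344 F [-0.5 -0.6 -0.8]
shift tool mm [-2.9 -0.1 -0.2] turn deg [ 0.1 -0.1  0. ] dist 2.8812813944817477
q [-0.7  0.8  0.   1.9 -0.   0.5 -0.1]
```

Position is good (no contact at the collar). Correct 3 mm, then close with a 25 N grip.

```bash
python3 -m creep '[-2.5,0,0,0,0,0,0,0,0,0,0,0]'; python3 -m creep '[0,0,0,0,0,0,0,0,0,0,0,0,0,0,0,0,0,0,0,0,0,0,0,0,0,0,0,0,0,0]' 30 25;python3 go.py .452 .327 .136 30
```

```text
clock: 5.45
tool_pos: [0.4513, 0.3267, 0.1342]
eef_rot: [0.5, 0.866, -0.0, -0.001]
contact_force: [0.0, -0.0, 0.1]
opening: 0.818
clock: 5.87
tool_pos: [0.452, 0.3265, 0.1347]
eef_rot: [0.5, 0.866, 0.0, -0.0]
contact_force: [0.2, -1.1, -2.8]
opening: 0.484
pos [452.  326.5 134.7] yaw 30.0 tilt 0.06087623862005184 clk 5.8667 open 42.64658169985116 F [ 0.2 -1.1 -2.8]
shift tool mm [ 0.4  0.3 -1.3] turn deg [ 0.  -0.1 -0. ] dist 1.3877925647835012
q [-0.7  0.8  0.   1.9 -0.   0.5 -0.1]
```

```bash
python3 -m creep '[0,0,-6,0,0,0,0,0,-12,0,0,0,0,0,-12,0,0,0]' 30 30;python3 go.py .452 .327 .245 30
```

```text
clock: 6.12
tool_pos: [0.4498, 0.325, 0.1635]
eef_rot: [0.5, 0.866, -0.003, -0.002]
contact_force: [-1.1, -0.7, -2.9]
opening: 0.483
pos [449.8 325.  163.5] yaw 30.02 tilt 0.40424759131627747 clk 6.1167 open 42.58631754852911 F [-1.1 -0.7 -2.9]
shift tool mm [  0.6   2.3 -81.5] turn deg [-0.4 -0.   0. ] dist 81.56942512614769
q [-0.7  0.7  0.   1.9 -0.   0.6 -0.1]
```

```bash
python3 -m creep '[0.5,2,-8,-0.4,0,0,0.5,1,-14,-0.1,0,0,0.5,1,-16,-0.1,0,0]';python3 go.py .452 .327 .25 30
```

```text
clock: 6.37
tool_pos: [0.4514, 0.3274, 0.2027]
eef_rot: [0.5, 0.866, 0.0, 0.0]
contact_force: [1.0, -0.5, -2.4]
opening: 0.485
pos [451.4 327.4 202.7] yaw 30.02 tilt 0.0480014752419605 clk 6.3667 open 42.74554240487512 F [ 1.  -0.5 -2.4]
shift tool mm [ -0.7   0.4 -47.3] turn deg [0. 0. 0.] dist 47.32549249040417
q [-0.7  0.7  0.   1.8 -0.   0.7 -0.1]
```

```bash
python3 -m creep '[0,1,-16,-0.1,0,0,0,1,-16,-0.1,0,0,0.5,1,-14,-0.1,0,0,0,0,0,0,0,0]';python3 go.py .328 .2785 .25 30; python3 -c "
from h import *
save('side','s2.png')"
```

```text
clock: 6.7
tool_pos: [0.4541, 0.3301, 0.2543]
eef_rot: [0.5, 0.866, 0.005, 0.003]
contact_force: [1.3, -0.0, -1.2]
opening: 0.478
pos [454.1 330.1 254.3] yaw 30.04 tilt 0.6312223526387595 clk 6.7 open 42.108487836173715 F [ 1.3 -0.  -1.2]
shift tool mm [  18.4 -135.1    2.8] turn deg [ 0.6 -0.   0. ] dist 136.34389576195895
q [-0.7  0.6  0.1  1.8 -0.   0.8 -0.1]
```

View pics/s2.png

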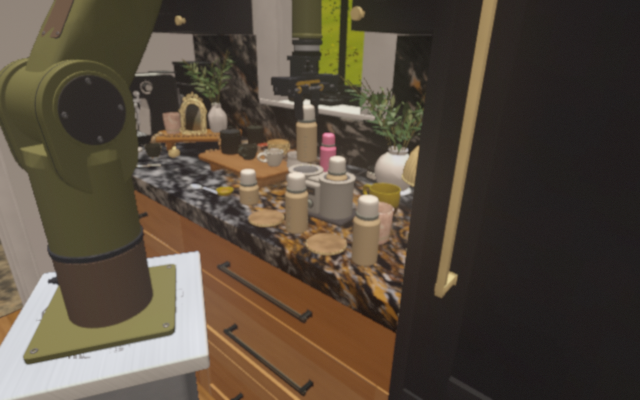

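```bash
python3 -m creep '[3,-20,0,0.3,0,0,4,-27,0,0.3,0,0,4,-28,0,0,0,0,3,-25,0,0,0,0,2,-18,0,0,0,0]';python3 -m creep '[1,-9,0,0,0,0,0,0,0,0,0,0]'; python3 go.py .328 .2785 .25 30
```

```text
clock: 7.17
tool_pos: [0.3415, 0.2822, 0.2484]
eef_rot: [0.501, 0.865, -0.001, 0.0]
contact_force: [0.3, -0.4, -2.3]
opening: 0.485
clock: 7.33
tool_pos: [0.327, 0.2748, 0.2467]
eef_rot: [0.5, 0.866, -0.006, -0.001]
contact_force: [0.1, 0.2, -2.5]
opening: 0.482
pos [327.  274.8 246.7] yaw 30.01 tilt 0.6795078561920724 clk 7.3333 open 42.49233648789041 F [ 0.1  0.2 -2.5]
shift tool mm [ 2.7  2.7 -3.4] turn deg [-0.6  0.2  0. ] dist 5.117716830230042
q [-0.8  0.4  0.1  2.1 -0.   0.6 -0.2]
```

```bash
python3 -m creep '[2,2,15,-0.6,0.2,0,0,0,20,0,0,0,0,0,20,0,0,0,0,0,15,0,0,0,0,0,10,0,0,0]';python3 go.py .328 .2785 .1255 30
```

```text
clock: 7.75
tool_pos: [0.3309, 0.2799, 0.1638]
eef_rot: [0.5, 0.866, 0.004, 0.001]
contact_force: [0.5, -0.4, -2.5]
opening: 0.483
pos [330.9 279.9 163.8] yaw 30.04 tilt 0.42923945155966575 clk 7.75 open 42.58943707042375 F [ 0.5 -0.4 -2.5]
shift tool mm [ 0.2 -3.5 38.2] turn deg [ 0.4 -0.1  0. ] dist 38.38880522669022
q [-0.8  0.6  0.   2.2 -0.1  0.3 -0.2]
```

```bash
python3 -m creep '[0,-3,12,0.4,0,0,0,0,12,0,0,0,0,-1,8,0.2,0,0,0,0,0,0,0,0]';python3 go.py .328 .2785 .125 30
```

```text
clock: 8.08
tool_pos: [0.3295, 0.2785, 0.126]
eef_rot: [0.5, 0.866, -0.002, -0.002]
contact_force: [-0.1, -0.7, -2.3]
opening: 0.486
pos [329.5 278.5 126. ] yaw 29.98 tilt 0.3301680820539512 clk 8.0833 open 42.8515201304216 F [-0.1 -0.7 -2.3]
shift tool mm [ 0.7 -1.3  1. ] turn deg [-0.3 -0.  -0. ] dist 1.8290719485034055
q [-0.8  0.7  0.   2.2 -0.1  0.2 -0.2]
```

```bash
python3 -m creep '[0,0,1,-0.3,0,0,0,0,1,0,0,0,0,0,0,0,0,0]';python3 go.py .328 .2785 .125 30
```

```text
clock: 8.33
tool_pos: [0.3308, 0.279, 0.1245]
eef_rot: [0.501, 0.866, 0.001, 0.0]
contact_force: [0.2, -0.1, -2.5]
opening: 0.487
pos [330.8 279.  124.5] yaw 29.92 tilt 0.08625715264627677 clk 8.3333 open 42.94681887146094 F [ 0.2 -0.1 -2.5]
shift tool mm [ 0.9 -2.7 -0.5] turn deg [ 0.1 -0.  -0.1] dist 2.894353349676905
q [-0.8  0.7  0.   2.2 -0.1  0.2 -0.2]
```

```bash
python3 -m creep '[0,0,1,0,0,0,0,0,1,0,0,0]';python3 go.py .328 .2785 .125 30
```

```text
clock: 8.5
tool_pos: [0.3315, 0.2796, 0.124]
eef_rot: [0.501, 0.866, 0.002, 0.001]
contact_force: [-1.1, -0.8, 15.1]
opening: 0.489
pos [331.5 279.6 124. ] yaw 29.92 tilt 0.259076637314548 clk 8.5 open 43.04142733936403 F [-1.1 -0.8 15.1]
shift tool mm [ 0.8 -3.6 -1. ] turn deg [ 0.2 -0.1 -0.1] dist 3.8263363622847333
q [-0.8  0.7  0.   2.2 -0.1  0.2 -0.2]
```

```bash
python3 -m creep '[0,0,-0.5,0,0,0,0,0,0,0,0,0]'; python3 -m creep '[0,0,0,0,0,0,0,0,0,0,0,0,0,0,0,0,0,0,0,0,0,0,0,0]' 66;python3 go.py .328 .2785 .25 30
```

```text
clock: 8.67
tool_pos: [0.332, 0.2799, 0.1254]
eef_rot: [0.501, 0.866, 0.003, 0.001]
contact_force: [0.1, 0.3, -2.7]
opening: 0.482
clock: 9.0
tool_pos: [0.333, 0.2809, 0.1261]
eef_rot: [0.501, 0.866, 0.005, 0.001]
contact_force: [0.6, -0.1, -0.1]
opening: 0.743
pos [333.  280.9 126.1] yaw 29.92 tilt 0.5742795976270548 clk 9.0 open 65.42330874005962 F [ 0.6 -0.1 -0.1]
shift tool mm [   0.7   -4.3 -123.9] turn deg [ 0.6 -0.1 -0.1] dist 124.00295396143343
q [-0.8  0.7  0.   2.2 -0.1  0.2 -0.2]
```

```bash
python3 -m creep '[0,-2,-10,0.4,0,0,0,0,-25,0,0,0,0,0,-30,0,0,0,0,0,-25,0,0,0,0,0,-10,0,0,0]'; python3 -c "
from h import *
save('wrist','w6.png')";python3 go.py .5108 .2405 .25 30
```

```text
clock: 9.42
tool_pos: [0.3296, 0.2782, 0.2273]
eef_rot: [0.501, 0.866, -0.002, -0.002]
contact_force: [1.0, 0.1, 0.1]
opening: 0.75
pos [330.2 278.7 228. ] yaw 29.92 tilt 0.2070700902169731 clk 9.4667 open 66.17957371109622 F [0.2 0.2 0.4]
shift tool mm [-123.2  137.4  -22.6] turn deg [-0.2 -0.1 -0.1] dist 185.94154175183917
q [-0.8  0.5  0.   2.1 -0.   0.5 -0.2]
```

View pics/w6.png

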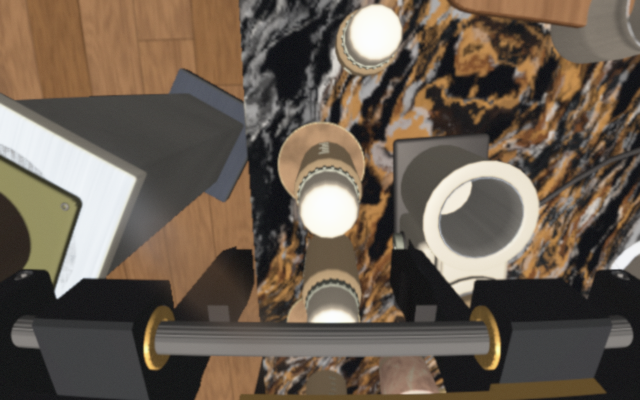

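```bash
python3 -m creep '[-12,14,-10,0,0,0,-25,28,-10,0,0,0,-30,33,-5,0,0,0,-25,28,0,0,0,0,-18,20,0,0,0,0]'; python3 -m creep '[-7,8,0,0,0,0,0,0,0,0,0,0]';python3 go.py .5108 .2405 .16 30
```

```text
clock: 9.88
tool_pos: [0.4897, 0.2469, 0.252]
eef_rot: [0.494, 0.87, -0.003, -0.004]
contact_force: [-0.1, 0.0, -0.0]
opening: 0.75
clock: 10.05
tool_pos: [0.5072, 0.2413, 0.25]
eef_rot: [0.497, 0.868, -0.002, -0.002]
contact_force: [0.1, 0.5, 0.0]
opening: 0.75
pos [507.2 241.3 250. ] yaw 30.36 tilt 0.3369381232114566 clk 10.05 open 66.10658347309521 F [0.1 0.5 0. ]
shift tool mm [-2.6  3.2 90. ] turn deg [-0.3 -0.   0.4] dist 90.10033032594708
q [-0.6  0.6  0.   1.8 -0.   0.8  0. ]
```

```bash
python3 -m creep '[-1,3,15,-0.3,0,0.4,0.5,-1,22,0.1,0,0,0.5,-1,22,0.1,0,0,0,0,12,0.1,0,0,0,0,0,0,0,0]';python3 -m creep '[0,0,0,0,0,0]'; python3 go.py .5108 .2405 .134 30;python3 - <<'E'
from fit2 import *
import pickle
s=save('wrist','w7.png'); pickle.dump(s,open('w7.pkl','wb'))
a=s['color'][:,:,::-1]
cv2.imwrite('pics/w7a.png',cv2.resize(a[100:300,210:410],None,fx=3,fy=3,interpolation=cv2.INTER_CUBIC))
E
```

```text
clock: 10.47
tool_pos: [0.504, 0.2421, 0.1735]
eef_rot: [0.5, 0.866, -0.004, -0.004]
contact_force: [0.3, -0.5, -0.1]
opening: 0.747
clock: 10.55
tool_pos: [0.5023, 0.2422, 0.1727]
eef_rot: [0.5, 0.866, -0.005, -0.004]
contact_force: [-0.4, 0.1, 1.0]
opening: 0.746
pos [502.3 242.2 172.7] yaw 30.01 tilt 0.7478190606099334 clk 10.55 open 65.7534624140782 F [-0.4  0.1  1. ]
shift tool mm [-5.8  6.9 38.6] turn deg [-0.7 -0.2  0. ] dist 39.603813811200496
q [-0.6  0.7  0.   1.8 -0.   0.6  0. ]
```

View pics/w7a.png

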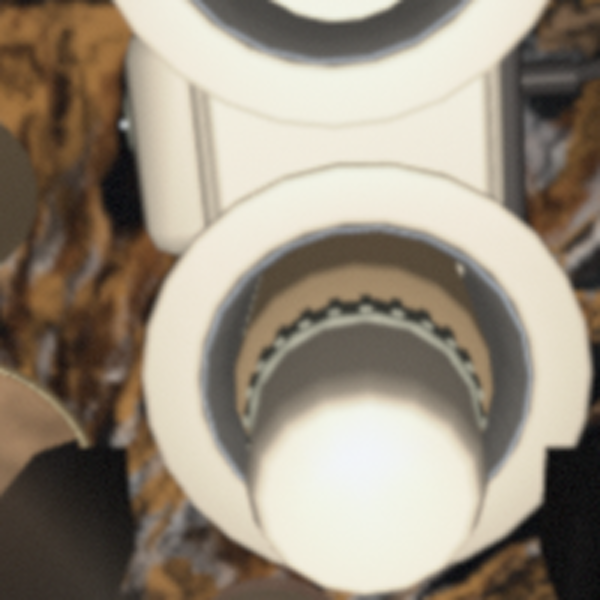

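Run:
```python
from fit2 import *
import pickle
s=pickle.load(open('w7.pkl','rb'))
f=lambda L,R,T,B:[None if v is None else o+v/3 for v,o in zip((L,R,T,B),(210,210,100,100))]
print(fit(s,.115,.0485,f(142,591,163,None)))
for z in (.15,.155,.158): print(fit(s,z,.022,f(250,488,None,595)))
```

```text
(array([0.5098, 0.2408]), array([ 0.2, -0.2, -0. ]))
(array([0.5135, 0.2345]), array([ 0.3, -0.3, -0. ]))
(array([0.5118, 0.2372]), array([-0.9,  0.9,  0.1]))
(array([0.5107, 0.2389]), array([-1.7,  1.7,  0.2]))
```

```bash
python3 -m creep '[-3,4,3,-0.4,-0.1,0,-3,3,6,-0.3,-0.1,0,0,0,0,0,0,0]';python3 go.py .5103 .240 .135 30
```

```text
clock: 10.85
tool_pos: [0.5123, 0.2418, 0.1652]
eef_rot: [0.499, 0.866, 0.002, 0.001]
contact_force: [-0.7, -0.3, -0.0]
opening: 0.748
pos [512.3 241.8 165.2] yaw 30.11 tilt 0.25259027919408494 clk 10.85 open 65.85861590981676 F [-0.7 -0.3 -0. ]
shift tool mm [-0.5 -2.7 30.1] turn deg [0.3 0.  0.1] dist 30.276801347303525
q [-0.5  0.7  0.   1.8 -0.   0.6  0. ]
```

```bash
python3 -m creep '[0,-2,10,0.2,0,0,0,0,11,0,0,0,0,0,7,0,0,0,0,0,0,0,0,0]';python3 go.py .5103 .240 .135 30
```

```text
clock: 11.18
tool_pos: [0.512, 0.2409, 0.1363]
eef_rot: [0.5, 0.866, 0.002, 0.002]
contact_force: [0.3, -0.6, -0.3]
opening: 0.748
pos [512.  240.9 136.3] yaw 30.05 tilt 0.27516277314300475 clk 11.1833 open 65.92083729826993 F [ 0.3 -0.6 -0.3]
shift tool mm [ 0.1 -1.9  1.3] turn deg [0.3 0.  0.1] dist 2.3511021713377724
q [-0.5  0.8  0.   1.9 -0.   0.5  0. ]
```

```bash
python3 -m creep '[0,-1.5,1,0.2,0,0,0,0,0,0,0,0]';python3 -m creep '[0,0,0,0,0,0,0,0,0,0,0,0,0,0,0,0,0,0,0,0,0,0,0,0,0,0,0,0,0,0]' 30 30;python3 go.py .5103 .240 .245 30
```

```text
clock: 11.35
tool_pos: [0.5103, 0.2398, 0.1348]
eef_rot: [0.5, 0.866, -0.0, 0.0]
contact_force: [-0.3, -0.5, 0.5]
opening: 0.751
clock: 11.77
tool_pos: [0.5107, 0.2401, 0.1358]
eef_rot: [0.5, 0.866, 0.0, 0.001]
contact_force: [-0.0, 0.0, -2.4]
opening: 0.484
pos [510.7 240.1 135.8] yaw 30.04 tilt 0.08906925801596709 clk 11.7667 open 42.645924858282 F [-0.   0.  -2.4]
shift tool mm [   0.1   -0.3 -109.2] turn deg [0.1 0.  0. ] dist 109.23645765842235
q [-0.5  0.8  0.   1.9 -0.   0.5  0. ]
```

```bash
python3 -m creep '[0,0,-8,0,0,0,0,0.5,-12,-0.1,0,0,0,1,-14,-0.2,0,0]';python3 go.py .5103 .240 .25 30
```

```text
clock: 12.02
tool_pos: [0.5095, 0.2396, 0.1686]
eef_rot: [0.5, 0.866, -0.001, -0.0]
contact_force: [-0.6, 0.1, -1.7]
opening: 0.481
pos [509.5 239.6 168.6] yaw 30.05 tilt 0.06754642292047934 clk 12.0167 open 42.395955165289124 F [-0.6  0.1 -1.7]
shift tool mm [ -0.1   0.8 -81.4] turn deg [-0.1  0.   0.1] dist 81.41865052822511
q [-0.5  0.7  0.   1.8 -0.   0.6  0. ]
```

```bash
python3 -m creep '[0,1,-14,-0.2,0,0,0,0.5,-15,-0.1,0,0,0,0.5,-15,-0.1,0,0]';python3 go.py .5103 .240 .25 30
```

```text
clock: 12.27
tool_pos: [0.5101, 0.2401, 0.2151]
eef_rot: [0.5, 0.866, 0.002, 0.001]
contact_force: [-0.1, 0.4, -2.3]
opening: 0.484
pos [510.1 240.1 215.1] yaw 30.06 tilt 0.21978026384138877 clk 12.2667 open 42.59635398586137 F [-0.1  0.4 -2.3]
shift tool mm [ -0.2   0.2 -34.9] turn deg [0.2 0.  0.1] dist 34.892593024991
q [-0.5  0.6  0.   1.8 -0.   0.7  0. ]
```

```bash
python3 -m creep '[0,0,-15,0,0,0,0,0,-15,0,0,0,0,0,-10,0,0,0,0,0,0,0,0,0]';python3 go.py .4338 .1007 .25 30
```

```text
clock: 12.6
tool_pos: [0.5105, 0.2402, 0.2619]
eef_rot: [0.5, 0.866, 0.004, 0.002]
contact_force: [0.9, 0.4, -1.1]
opening: 0.486
pos [510.5 240.2 261.9] yaw 30.05 tilt 0.5186586489582381 clk 12.6 open 42.85678863218745 F [ 0.9  0.4 -1.1]
shift tool mm [ -82.3 -136.4   10.7] turn deg [0.5 0.  0. ] dist 159.6368047891726
q [-0.5  0.6  0.   1.7 -0.   0.8  0. ]
```

```bash
python3 -m creep '[-12,-19,2,0.3,0,0,-17,-28,2,0.2,0,0,-18,-29,2,0,0,0,-15,-25,2,0,0,0,-11,-18,2,0,0,0]';python3 -m creep '[-5,-8,0,0,0,0,0,0,0,0,0,0]';python3 go.py .4338 .1007 .125 30;python3 - <<'E'
from fit2 import *
save('side','s3.png')
E
```

```text
clock: 13.02
tool_pos: [0.4434, 0.1199, 0.2508]
eef_rot: [0.495, 0.869, 0.004, 0.001]
contact_force: [1.2, -0.2, -1.4]
opening: 0.486
clock: 13.18
tool_pos: [0.4351, 0.106, 0.25]
eef_rot: [0.498, 0.867, 0.001, -0.001]
contact_force: [-0.8, -0.0, -1.9]
opening: 0.484
pos [435.1 106.  250. ] yaw 30.27 tilt 0.13802752990663242 clk 13.1833 open 42.6564268036451 F [-0.8 -0.  -1.9]
shift tool mm [ -4.2  -4.  125. ] turn deg [ 0.1 -0.1  0.3] dist 125.142773863647
q [-0.3  0.5  0.   2.1 -0.   0.6  0.2]
```

View pics/s3.png

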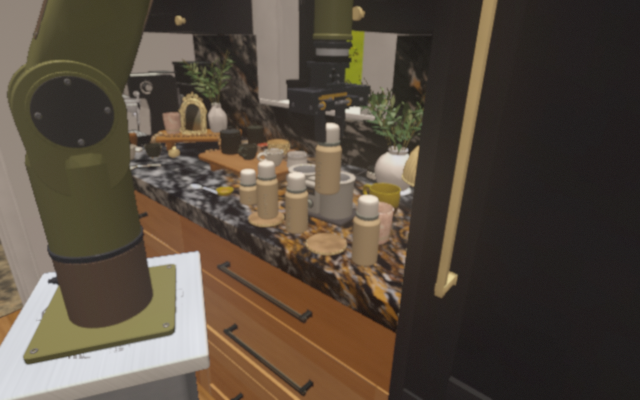

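Bottle A stands on the near coaster (side ~267,210), bottle B hangs above the far coaster (327,244). Lowering.

```bash
python3 -m creep '[-3,-4,12,0.1,0,0.3,-1,0,20,0,0,0,0,0,20,0,0,0,0,0,18,0,0,0,0,0,10,0,0,0]';python3 go.py .4338 .1007 .126 30
```

```text
clock: 13.65
tool_pos: [0.4447, 0.1123, 0.1702]
eef_rot: [0.497, 0.868, 0.01, 0.004]
contact_force: [0.4, -0.1, -1.4]
opening: 0.484
pos [444.7 112.3 170.2] yaw 30.45 tilt 1.2244034091343676 clk 13.65 open 42.629863710852185 F [ 0.4 -0.1 -1.4]
shift tool mm [ -4.6 -16.2  43.8] turn deg [ 1.2 -0.2  0.4] dist 46.94675323266617
q [-0.3  0.6  0.   2.1 -0.   0.4  0.2]
```

```bash
python3 -m creep '[-1.5,-6,3,0.5,-0.1,0.2,-1.5,-5,3,0.4,0,0.2,0,-3,3,0.2,0,0,0,0,0,0,0,0]';python3 go.py .4338 .1007 .126 30
```

```text
clock: 13.98
tool_pos: [0.436, 0.1074, 0.1585]
eef_rot: [0.497, 0.868, 0.002, -0.001]
contact_force: [-0.8, -0.4, -1.5]
opening: 0.485
pos [436.  107.4 158.5] yaw 30.37 tilt 0.20536755586930974 clk 13.9833 open 42.76425674617654 F [-0.8 -0.4 -1.5]
shift tool mm [-4.8 -5.4 32.5] turn deg [ 0.1 -0.2  0.4] dist 33.24984200927492
q [-0.3  0.6  0.   2.2 -0.   0.4  0.2]
```

```bash
python3 -m creep '[-3,-4,8,0.1,-0.1,0.2,-2,-3,9,0.1,-0.1,0.2,0,-1,8,0.1,0,0,0,0,0,0,0,0]';python3 go.py .4338 .1007 .126 30
```

```text
clock: 14.32
tool_pos: [0.4345, 0.1007, 0.1349]
eef_rot: [0.5, 0.866, 0.001, 0.002]
contact_force: [-0.9, -0.4, -1.3]
opening: 0.483
pos [434.5 100.7 134.9] yaw 30.01 tilt 0.27568541222165127 clk 14.3167 open 42.57782901467607 F [-0.9 -0.4 -1.3]
shift tool mm [ 0.3 -0.7  8.8] turn deg [0.3 0.1 0. ] dist 8.879312155002888
q [-0.3  0.7  0.   2.2 -0.   0.3  0.2]
```

```bash
python3 -m creep '[0,-0.5,4,0.2,0.1,0,0,0,4,0,0,0,0,0,0,0,0,0]';python3 go.py .4338 .1007 .126 30
```

```text
clock: 14.57
tool_pos: [0.4353, 0.1012, 0.1271]
eef_rot: [0.5, 0.866, 0.001, 0.001]
contact_force: [-0.2, 0.3, -2.2]
opening: 0.485
pos [435.3 101.2 127.1] yaw 30.03 tilt 0.19529038517324915 clk 14.5667 open 42.74919919226238 F [-0.2  0.3 -2.2]
shift tool mm [ 0.3 -1.6  1.1] turn deg [0.2 0.  0. ] dist 1.9370175203280626
q [-0.3  0.7  0.   2.2 -0.   0.3  0.2]
```

```bash
python3 -m creep '[0,-0.5,1,0.2,0,0,0,0,1,0,0,0]';python3 -m creep '[0,0,0.8,0,0,0]'
```

```text
clock: 14.73
tool_pos: [0.4353, 0.1013, 0.1253]
eef_rot: [0.5, 0.866, 0.0, 0.0]
contact_force: [-0.5, 1.0, -2.1]
opening: 0.485
clock: 14.82
tool_pos: [0.4354, 0.1013, 0.125]
eef_rot: [0.5, 0.866, 0.0, 0.0]
contact_force: [-1.3, -1.4, 17.2]
opening: 0.488
```

```bash
python3 -m creep '[0,0,0.3,0,0,0,0,0,0,0,0,0,0,0,0,0,0,0,0,0,0,0,0,0]' 66;python3 go.py .4338 .1007 .22 30
```

```text
clock: 15.15
tool_pos: [0.4363, 0.1015, 0.1258]
eef_rot: [0.5, 0.866, 0.001, 0.001]
contact_force: [-0.1, -0.7, -0.3]
opening: 0.741
pos [436.3 101.5 125.8] yaw 30.03 tilt 0.2218641649459142 clk 15.15 open 65.2893200058156 F [-0.1 -0.7 -0.3]
shift tool mm [  0.4  -2.3 -94.2] turn deg [0.2 0.1 0. ] dist 94.2368848322194
q [-0.3  0.7  0.   2.2 -0.   0.3  0.2]
```

Up, and look at C and D from here.

```bash
python3 -m creep '[0,-1,-12,0.2,0,0,0,0,-28,0,0,0,0,0,-35,0,0,0,0,0,-30,0,0,0,0,0,-15,0,0,0]';python3 go.py .5 -.02 .3 30
```

```text
clock: 15.57
tool_pos: [0.433, 0.1007, 0.247]
eef_rot: [0.5, 0.866, -0.004, -0.003]
contact_force: [0.1, -0.6, 0.6]
opening: 0.746
pos [433.  100.7 247. ] yaw 30.06 tilt 0.5681755365597928 clk 15.5667 open 65.76357317650051 F [ 0.1 -0.6  0.6]
shift tool mm [-137.9   -3.   -53.2] turn deg [-0.6 -0.1  0.1] dist 147.85078369163057
q [-0.3  0.5  0.   2.1 -0.   0.6  0.2]
```

```bash
python3 -m creep '[-15,0,-25,-0.3,0,0,-20,0,-25,-0.2,0,0,-10,0,0,0,0,0,0,0,0,0,0,0,0,0,0,0,0,0]';python3 go.py .5 -.02 .3 30;python3 - <<'E'
from fit2 import *
import pickle
s=save('wrist','w8.png'); pickle.dump(s,open('w8.pkl','wb'))
print(proj(s,(.4875,.008,.15)))
E
```

```text
clock: 15.98
tool_pos: [0.4579, 0.0616, 0.3034]
eef_rot: [0.499, 0.867, 0.003, 0.002]
contact_force: [0.6, -0.1, -0.7]
opening: 0.753
pos [457.9  61.6 303.4] yaw 30.18 tilt 0.45473397548834266 clk 15.9833 open 66.3295988088615 F [ 0.6 -0.1 -0.7]
shift tool mm [-91.7  -4.6   3.4] turn deg [0.5 0.  0.2] dist 91.89761700282467
q [-0.2  0.4  0.   2.  -0.   0.8  0.3]
[[319.2146 243.706 ]]
```

View pics/w8.png

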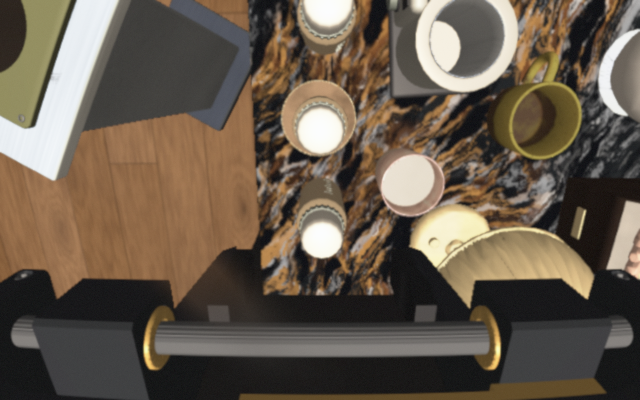

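Run:
```python
from fit2 import *
import pickle
s=pickle.load(open('w8.pkl','rb'))
print(onz(s,(270,295),0),onz(s,(390,296),0))
a=s['color'][:,:,::-1]
cv2.imwrite('pics/w8a.png',cv2.resize(a[70:270,260:460],None,fx=3,fy=3,interpolation=cv2.INTER_CUBIC))
```

```text
[ 0.5011 -0.1661] [ 0.6626 -0.0756]
```

View pics/w8a.png

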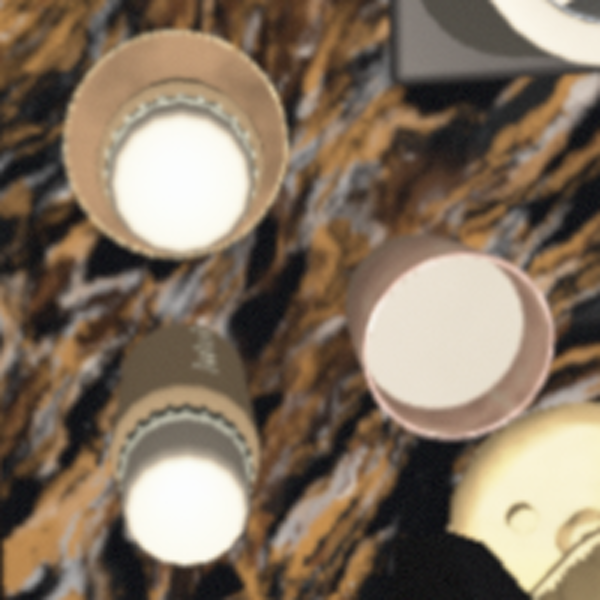

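```bash
python3 - <<'E'
from fit2 import *
import pickle
s=pickle.load(open('w8.pkl','rb'))
f=lambda L,R,T,B:[o+v/3 for v,o in zip((L,R,T,B),(260,260,70,70))]
print(fit(s,.143,.020,f(125,248,455,565)),fitr(s,.143,f(125,248,455,565)))
print(fit(s,.143,.022,[260+125/3,260+249/3,None,70+566/3]))
print('coF',fit(s,.008,.0477,f(65,290,30,257)),'bot',fitr(s,.151,f(113,252,108,250)))
E
python3 go.py .45 .05 .29 30
```

```text
(array([0.4899, 0.0097]), array([ 0.2, -0.2, -0.2,  0.2])) (array([0.4899, 0.0097, 0.02  ]), array([ 0.2, -0.2, -0.2,  0.2]))
(array([0.4892, 0.0113]), array([-1.7,  1.7,  0.1]))
coF (array([0.4341, 0.1004]), array([-0. ,  0. , -0.3,  0.4])) bot (array([0.4343, 0.1026, 0.0202]), array([-0.1,  0.1,  0.1, -0.1]))
pos [457.4  61.6 302.9] yaw 30.21 tilt 0.37597679015247065 clk 16.0333 open 66.26337548629134 F [-0.1 -0.2 -0.7]
shift tool mm [ -6.3 -12.3  12.8] turn deg [0.4 0.  0.2] dist 18.865929523206418
q [-0.2  0.4  0.   2.  -0.   0.8  0.3]
```

```bash
python3 go.py .4897 .010 .22 30; python3 -m creep '[-15,1,15,0.3,0,0.2,-20,1,22,0.1,0,0,-15,1,22,0,0,0,-8,0,15,0,0,0,0,0,0,0,0,0]';python3 -m creep '[0,0,0,0,0,0]';python3 go.py .4897 .010 .12 30
```

```text
pos [457.4  61.6 302.9] yaw 30.21 tilt 0.37597679015247065 clk 16.0333 open 66.26337548629134 F [-0.1 -0.2 -0.7]
shift tool mm [-60.8   1.4  83. ] turn deg [0.4 0.  0.2] dist 102.8651661183872
q [-0.2  0.4  0.   2.  -0.   0.8  0.3]
clock: 16.45
tool_pos: [0.486, 0.0174, 0.2216]
eef_rot: [0.496, 0.868, -0.001, -0.004]
contact_force: [-0.0, 0.5, 0.7]
opening: 0.747
clock: 16.53
tool_pos: [0.4847, 0.0181, 0.2202]
eef_rot: [0.496, 0.869, -0.002, -0.006]
contact_force: [0.1, 0.7, -0.1]
opening: 0.749
pos [484.7  18.1 220.2] yaw 30.59 tilt 0.7679032897794964 clk 16.5333 open 66.01830051298494 F [ 0.1  0.7 -0.1]
shift tool mm [-10.4   1.3 100.1] turn deg [-0.6 -0.5  0.6] dist 100.68158896441868
q [-0.1  0.5  0.   2.  -0.   0.6  0.4]
```

```bash
python3 -m creep '[-5,1,10,-0.3,-0.3,0.3,-5,1,15,-0.3,-0.2,0.3,0,0,15,0,0,0,0,0,5,0,0,0,0,0,0,0,0,0]';python3 go.py .4897 .010 .12 30
```

```text
clock: 16.95
tool_pos: [0.4897, 0.0167, 0.1752]
eef_rot: [0.497, 0.868, 0.001, -0.001]
contact_force: [0.5, -0.4, -0.6]
opening: 0.747
pos [489.7  16.7 175.2] yaw 30.4 tilt 0.17855142941410754 clk 16.95 open 65.78878210706031 F [ 0.5 -0.4 -0.6]
shift tool mm [-5.9 -3.4 55.2] turn deg [ 0.1 -0.2  0.4] dist 55.65119145103856
q [-0.1  0.6  0.   2.  -0.   0.5  0.4]
```

```bash
python3 -m creep '[-4,-2,8,0,-0.1,0.2,-3,-2,10,0.1,-0.1,0.2,0,0,8,0,0,0,0,0,0,0,0,0]';python3 go.py .4897 .010 .118 30;python3 - <<'E'
from fit2 import *
import pickle
s=save('wrist','w9.png'); pickle.dump(s,open('w9.pkl','wb'))
a=s['color'][:,:,::-1]
cv2.imwrite('pics/w9a.png',cv2.resize(a[150:350,210:410],None,fx=3,fy=3,interpolation=cv2.INTER_CUBIC))
E
```

```text
clock: 17.28
tool_pos: [0.4908, 0.0106, 0.1503]
eef_rot: [0.499, 0.867, 0.001, 0.002]
contact_force: [0.5, -1.0, -0.7]
opening: 0.75
pos [490.8  10.6 150.3] yaw 30.18 tilt 0.22746173856763072 clk 17.2833 open 66.07081675847301 F [ 0.5 -1.  -0.7]
shift tool mm [ 0.1 -1.4 32.3] turn deg [0.2 0.1 0.2] dist 32.28998912374299
q [-0.1  0.7  0.   2.1 -0.   0.4  0.4]
```

View pics/w9a.png

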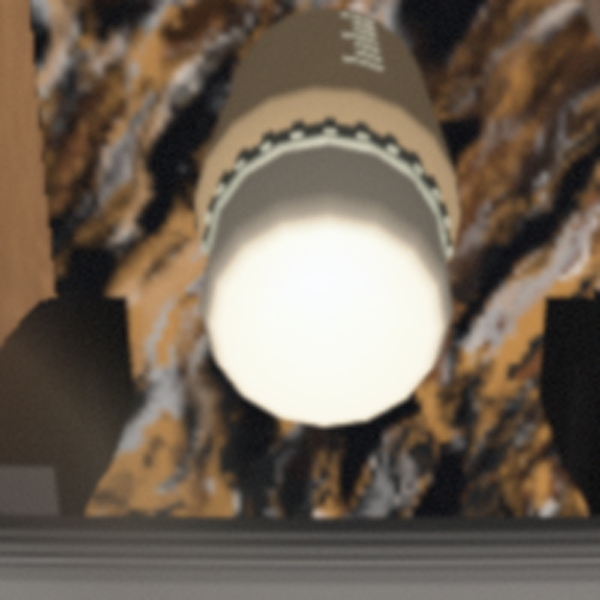

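```bash
python3 -m creep '[0,-1.5,10,0.2,0.1,0.2,0,0,11,0,0,0,0,-1,9,0.1,0,0,0,0,0,0,0,0]';python3 go.py .4897 .010 .118 30
```

```text
clock: 17.67
tool_pos: [0.4903, 0.0097, 0.1202]
eef_rot: [0.5, 0.866, 0.001, 0.001]
contact_force: [1.0, 0.4, 0.0]
opening: 0.746
pos [490.3   9.7 120.2] yaw 29.95 tilt 0.15544787614433056 clk 17.6667 open 65.71319915680728 F [1.  0.4 0. ]
shift tool mm [ 0.6 -0.3  2.2] turn deg [ 0.1  0.1 -0. ] dist 2.2584433367007803
q [-0.1  0.7  0.   2.1 -0.   0.3  0.4]
```

```bash
python3 -m creep '[0.5,-0.5,2,0.1,0.1,0,0,0,0,0,0,0]';python3 -m creep '[0,0,0,0,0,0,0,0,0,0,0,0,0,0,0,0,0,0,0,0,0,0,0,0,0,0,0,0,0,0]' 30 30;python3 go.py .4897 .010 .245 30
```

```text
clock: 17.83
tool_pos: [0.4892, 0.0099, 0.1175]
eef_rot: [0.5, 0.866, -0.0, -0.001]
contact_force: [0.1, 0.1, -0.5]
opening: 0.748
clock: 18.25
tool_pos: [0.4897, 0.0099, 0.1184]
eef_rot: [0.5, 0.866, 0.0, -0.0]
contact_force: [0.1, -0.2, -2.3]
opening: 0.485
pos [489.7   9.9 118.4] yaw 29.95 tilt 0.04869172752243065 clk 18.25 open 42.69530984634923 F [ 0.1 -0.2 -2.3]
shift tool mm [   0.1    0.1 -126.6] turn deg [ 0.  -0.  -0.1] dist 126.55631338939827
q [-0.1  0.7  0.   2.1 -0.   0.3  0.4]
```

```bash
python3 -m creep '[0,0,-12,0,0,0,0,0,-25,0,0,0,0,0,-28,0,0,0,0,0,-28,0,0,0,0,0,-28,0,0,0]';python3 -m creep '[0,0,-25,0,0,0,0,0,-15,0,0,0,0,0,0,0,0,0]';python3 go.py .5103 .240 .29 30
```

```text
clock: 18.67
tool_pos: [0.4843, 0.0097, 0.2377]
eef_rot: [0.5, 0.866, -0.005, -0.007]
contact_force: [0.7, -0.6, -2.1]
opening: 0.482
clock: 18.92
tool_pos: [0.4863, 0.0096, 0.2843]
eef_rot: [0.5, 0.866, -0.002, -0.004]
contact_force: [0.1, -0.6, -1.7]
opening: 0.485
pos [486.3   9.6 284.3] yaw 29.97 tilt 0.5271630677358645 clk 18.9167 open 42.686825014952326 F [ 0.1 -0.6 -1.7]
shift tool mm [187.6 135.8  -5.9] turn deg [-0.5 -0.3 -0. ] dist 231.66503588119997
q [-0.1  0.5  0.   1.9 -0.   0.8  0.4]
```

```bash
python3 -m creep '[12,18,-4,-0.3,-0.2,0,22,26,-3,-0.2,-0.1,0,27,24,0,0,0,0,28,20,0,0,0,0,28,16,0,0,0,0]';python3 go.py .5103 .240 .27 30
```

```text
clock: 19.33
tool_pos: [0.5179, 0.1557, 0.287]
eef_rot: [0.509, 0.861, -0.005, 0.001]
contact_force: [0.7, 0.2, -2.7]
opening: 0.485
pos [517.9 155.7 287. ] yaw 28.78 tilt 0.5623849014547255 clk 19.3333 open 42.72687443580944 F [ 0.7  0.2 -2.7]
shift tool mm [77.7 34.1 16.2] turn deg [-0.4  0.3 -1.2] dist 86.36599176750097
q [-0.4  0.5  0.   1.8 -0.   0.9  0.1]
```

```bash
python3 -m creep '[26,12,5,-0.2,0.2,-0.4,20,9,5,-0.2,0.1,-0.4,12,5,0,0,0,-0.4,4,1,0,0,0,0,0,0,0,0,0,0]';python3 -m creep '[0,0,0,0,0,0]';python3 go.py .5103 .240 .27 30
```

```text
clock: 19.75
tool_pos: [0.5056, 0.2344, 0.2689]
eef_rot: [0.494, 0.869, -0.003, -0.005]
contact_force: [0.2, -1.2, -1.4]
opening: 0.485
clock: 19.83
tool_pos: [0.5054, 0.2332, 0.2684]
eef_rot: [0.494, 0.869, -0.004, -0.005]
contact_force: [0.5, -0.2, -2.4]
opening: 0.486
pos [505.4 233.2 268.4] yaw 30.73 tilt 0.6911378133623987 clk 19.8333 open 42.82179621217407 F [ 0.5 -0.2 -2.4]
shift tool mm [ 3.3  7.7 -1.7] turn deg [-0.7 -0.2  0.7] dist 8.53142497803998
q [-0.5  0.6  0.   1.7 -0.   0.9  0.1]
```

```bash
python3 -m creep '[2,4,6,-0.4,-0.1,0.4,1.5,4,8,-0.3,-0.1,0.3,0,0,8,0,0,0,0,0,0,0,0,0]';python3 go.py .5103 .240 .235 30
```

```text
clock: 20.17
tool_pos: [0.5127, 0.2345, 0.2447]
eef_rot: [0.504, 0.864, -0.0, 0.002]
contact_force: [0.1, 0.6, -3.0]
opening: 0.483
pos [512.7 234.5 244.7] yaw 29.45 tilt 0.22495285001862458 clk 20.1667 open 42.52506500884234 F [ 0.1  0.6 -3. ]
shift tool mm [6.  0.6 9.7] turn deg [ 0.1  0.2 -0.6] dist 11.436422805396289
q [-0.5  0.6  0.   1.8 -0.   0.8  0. ]
```

```bash
python3 -m creep '[3,0,0,0.1,0.1,-0.3,3,0,3,0,0.1,-0.2,0,0,0,0,0,0,0,0,0,0,0,0]';python3 go.py .5103 .240 .235 30
```

```text
clock: 20.5
tool_pos: [0.5098, 0.2382, 0.2407]
eef_rot: [0.501, 0.865, -0.001, -0.0]
contact_force: [0.6, -0.2, -2.5]
opening: 0.484
pos [509.8 238.2 240.7] yaw 29.83 tilt 0.10522809698370686 clk 20.5 open 42.60790781346805 F [ 0.6 -0.2 -2.5]
shift tool mm [1.3 1.4 5.7] turn deg [-0.1  0.  -0.2] dist 6.018834093792421
q [-0.5  0.6  0.   1.8 -0.   0.8  0. ]
```

```bash
python3 -m creep '[1,1.5,0,-0.1,0,-0.2,0,0,0,0,0,0]';python3 go.py .5103 .240 .235 30;python3 - <<'E'
from fit2 import *
import pickle
s=save('wrist','w10.png'); pickle.dump(s,open('w10.pkl','wb'))
E
```

```text
clock: 20.67
tool_pos: [0.5107, 0.2401, 0.241]
eef_rot: [0.5, 0.866, 0.0, 0.0]
contact_force: [0.4, 0.1, -2.0]
opening: 0.483
pos [510.7 240.1 241. ] yaw 30.06 tilt 0.051171065900592734 clk 20.6667 open 42.51166004442462 F [ 0.4  0.1 -2. ]
shift tool mm [ 0.1 -0.4  6. ] turn deg [0.  0.  0.1] dist 6.021495342688358
q [-0.5  0.6  0.   1.8 -0.   0.8  0. ]
```

View pics/w10.png

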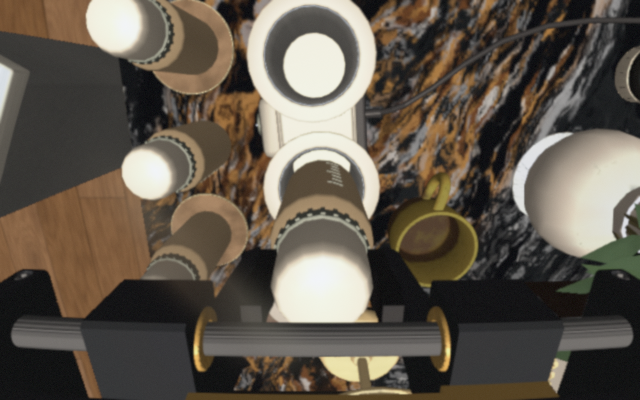

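```bash
python3 -m creep '[0,0,6,0,0,0,0,-0.3,6,0,0,0,0,-0.3,6,0,0,0,0,0,0,0,0,0]';python3 go.py .5103 .240 .136 30
```

```text
clock: 21.05
tool_pos: [0.5104, 0.2397, 0.2217]
eef_rot: [0.5, 0.866, 0.001, 0.001]
contact_force: [-0.5, -0.7, -2.8]
opening: 0.486
pos [510.4 239.7 221.7] yaw 30.05 tilt 0.10946422017949672 clk 21.05 open 42.84329660183791 F [-0.5 -0.7 -2.8]
shift tool mm [ 0.4 -0.1 85.7] turn deg [0.1 0.  0.1] dist 85.7451976646606
q [-0.5  0.6  0.   1.8 -0.   0.7  0. ]
```

```bash
python3 -m creep '[0,0,7,0,0,0,0,-0.3,7,0.1,0,0,0,-0.3,7,0,0,0]';python3 go.py .5103 .240 .136 30
```

```text
clock: 21.3
tool_pos: [0.5105, 0.2396, 0.1996]
eef_rot: [0.5, 0.866, 0.001, 0.001]
contact_force: [-0.5, -0.6, -3.2]
opening: 0.484
pos [510.5 239.6 199.6] yaw 30.04 tilt 0.11095371065943566 clk 21.3 open 42.64166771829454 F [-0.5 -0.6 -3.2]
shift tool mm [ 0.5 -0.1 63.6] turn deg [0.1 0.  0. ] dist 63.63084448241788
q [-0.5  0.7  0.   1.8 -0.   0.7  0. ]
```

```bash
python3 -m creep '[0.3,0,8,0.1,0,0,0,-0.3,8,0.1,0,0,0,-0.3,8,0.1,0,0]';python3 go.py .5103 .240 .136 30;python3 -m creep '[0,-0.3,8,0,0,0,0,-0.3,8,0.1,0,0]';python3 go.py .5103 .240 .136 30
```

```text
clock: 21.55
tool_pos: [0.5097, 0.2394, 0.1728]
eef_rot: [0.5, 0.866, -0.002, -0.001]
contact_force: [-0.5, 0.1, -1.8]
opening: 0.485
pos [509.7 239.4 172.8] yaw 30.04 tilt 0.2524676231712839 clk 21.55 open 42.69183310649763 F [-0.5  0.1 -1.8]
shift tool mm [ 0.2  1.  36.8] turn deg [-0.2  0.   0. ] dist 36.80127695545556
q [-0.5  0.7  0.   1.8 -0.   0.6  0. ]
clock: 21.72
tool_pos: [0.5089, 0.239, 0.1547]
eef_rot: [0.5, 0.866, -0.003, -0.001]
contact_force: [0.5, 0.1, -3.1]
opening: 0.485
pos [508.9 239.  154.7] yaw 30.04 tilt 0.39717285391981544 clk 21.7167 open 42.76871630226962 F [ 0.5  0.1 -3.1]
shift tool mm [ 0.2  1.8 18.7] turn deg [-0.4  0.   0. ] dist 18.750234940082514
q [-0.5  0.7  0.   1.8 -0.   0.6  0. ]
```

```bash
python3 -m creep '[0,1.5,6,-0.3,0,0,0,0,6,0,0,0,0,0,2,0,0,0]';python3 go.py .5103 .240 .136 30
```

```text
clock: 21.97
tool_pos: [0.5095, 0.2394, 0.1373]
eef_rot: [0.5, 0.866, -0.002, -0.001]
contact_force: [-1.3, -0.8, -2.1]
opening: 0.486
pos [509.5 239.4 137.3] yaw 30.05 tilt 0.23013437483722485 clk 21.9667 open 42.84249841924021 F [-1.3 -0.8 -2.1]
shift tool mm [0.1 1.  1.3] turn deg [-0.2  0.   0.1] dist 1.6608037015026742
q [-0.5  0.8  0.   1.9 -0.   0.6  0. ]
```

```bash
python3 -m creep '[0,0.5,1,-0.2,0,0,0,0,0.7,0,0,0]'; python3 -m creep '[0,0,0.7,0,0,0]'
```

```text
clock: 22.13
tool_pos: [0.5099, 0.2394, 0.1363]
eef_rot: [0.5, 0.866, -0.001, 0.0]
contact_force: [-2.9, -1.1, 10.0]
opening: 0.488
clock: 22.22
tool_pos: [0.5098, 0.2393, 0.1364]
eef_rot: [0.5, 0.866, -0.0, 0.0]
contact_force: [-1.1, 0.7, 2.1]
opening: 0.486
```

```bash
python3 -m creep '[0,0,0.5,0,0,0,0,0,0,0,0,0,0,0,0,0,0,0,0,0,0,0,0,0]' 66;python3 -m creep '[0,0,-12,0,0,0,0,0,-25,0,0,0,0,0,-30,0,0,0,0,0,-30,0,0,0,0,0,-15,0,0,0]'; python3 go.py .4 .18 .25 30
```

```text
clock: 22.55
tool_pos: [0.5118, 0.2402, 0.1376]
eef_rot: [0.5, 0.866, 0.002, 0.002]
contact_force: [0.1, 0.5, -1.3]
opening: 0.742
clock: 22.97
tool_pos: [0.5096, 0.2394, 0.2498]
eef_rot: [0.5, 0.866, -0.001, -0.0]
contact_force: [0.4, -0.0, -0.4]
opening: 0.75
pos [509.6 239.4 249.8] yaw 30.03 tilt 0.16814298037722095 clk 22.9667 open 66.05177938186308 F [ 0.4 -0.  -0.4]
shift tool mm [   3.4 -124.6    0.2] turn deg [-0.2  0.   0. ] dist 124.62485689726033
q [-0.5  0.6  0.   1.8 -0.   0.8  0. ]
```

```bash
python3 go.py .3874 .1937 .22; python3 -m creep '[4,-18,5,-0.1,0,0,4,-28,7,0,0,0,5,-32,8,0,0,0,4,-28,5,0,0,0,3,-16,3,0,0,0]';python3 -m creep '[0,-6,0,0,0,0,0,0,0,0,0,0]';python3 go.py .3874 .1937 .15;python3 - <<'E'
from fit2 import *
import pickle
s=save('wrist','w11.png'); pickle.dump(s,open('w11.pkl','wb'))
E
```

```text
pos [509.6 239.4 249.8] yaw 30.03 tilt 0.16814298037722095 clk 22.9667 open 66.05177938186308 F [ 0.4 -0.  -0.4]
shift tool mm [  21.6 -128.5   30.2] turn deg [-0.2  0.   0. ] dist 133.79470598480611
q [-0.5  0.6  0.   1.8 -0.   0.8  0. ]
clock: 23.38
tool_pos: [0.3995, 0.1984, 0.2262]
eef_rot: [0.501, 0.866, 0.01, 0.007]
contact_force: [0.1, -0.8, 0.8]
opening: 0.746
clock: 23.55
tool_pos: [0.3904, 0.1936, 0.226]
eef_rot: [0.5, 0.866, 0.008, 0.006]
contact_force: [-0.1, 0.8, -0.6]
opening: 0.749
pos [390.4 193.6 226. ] yaw 29.99 tilt 1.1422816597535066 clk 23.55 open 65.97239208970181 F [-0.1  0.8 -0.6]
shift tool mm [ 1.7 -4.  75.9] turn deg [ 1.1  0.1 -0. ] dist 76.01532566538759
q [-0.6  0.5  0.   2.1 -0.   0.5 -0. ]
```

View pics/w11.png

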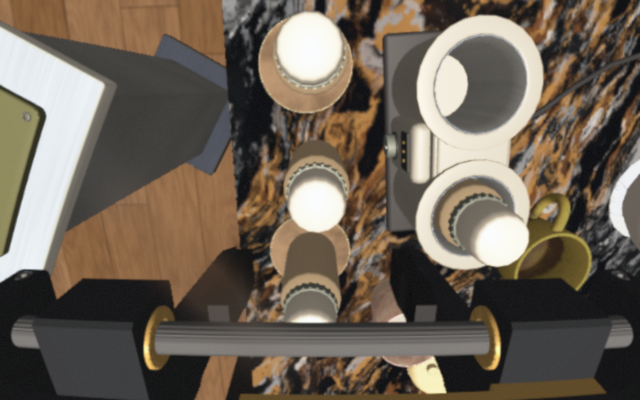

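Run:
```python
from fit2 import *
import pickle
s=pickle.load(open('w11.pkl','rb'))
a=s['color'][:,:,::-1]
cv2.imwrite('pics/w11a.png',cv2.resize(a[0:250,230:380],None,fx=2.4*1.5,fy=2.4,interpolation=cv2.INTER_CUBIC))
```

```text
(no output)
```

View pics/w11a.png

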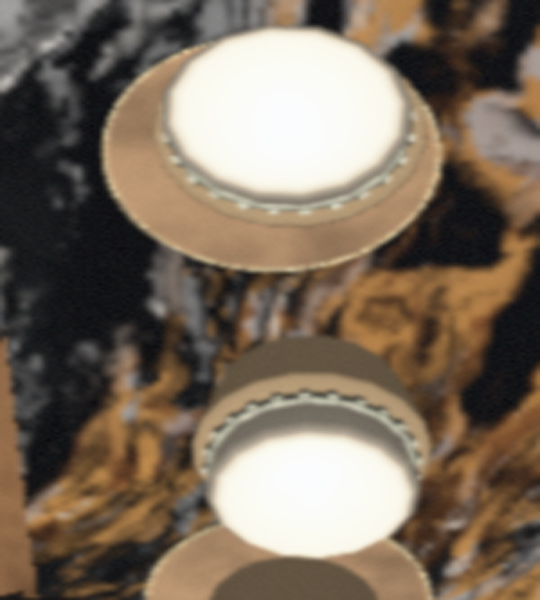

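Run:
```python
from fit2 import *
import pickle
s=pickle.load(open('w11.pkl','rb'))
f=lambda L,R,T,B:[230+L/3.6,230+R/3.6,T/2.4,B/2.4]
print('C',fitr(s,.143,f(210,415,428,556)))
print('A',fitr(s,.151,f(168,406,27,195)))
c=f(102,442,0,271);c[2]=None
print('coN',fit(s,.008,.0477,c))
```

```text
C (array([0.3878, 0.1941, 0.0202]), array([ 0.1, -0.1, -0.1,  0.2]))
A (array([0.3324, 0.2823, 0.02  ]), array([ 0., -0., -0.,  0.]))
coN (array([0.3273, 0.2789]), array([-0.2,  0.2,  0. ]))
```

```bash
python3 -m creep '[1,-3,10,0.6,0,0,0.5,-2,15,0.5,0,0,0,-1,18,0.1,0,0,0,-1,12,0.1,0,0,0,0,0,0,0,0]';python3 go.py .3877 .194 .118
```

```text
clock: 24.02
tool_pos: [0.3942, 0.1972, 0.1684]
eef_rot: [0.501, 0.866, 0.005, 0.003]
contact_force: [0.3, 0.2, 0.1]
opening: 0.75
pos [394.2 197.2 168.4] yaw 29.91 tilt 0.6368926111794103 clk 24.0167 open 66.0775514722851 F [0.3 0.2 0.1]
shift tool mm [ 0.5 -7.8 50.4] turn deg [ 0.6  0.1 -0.1] dist 50.96476312609701
q [-0.6  0.6  0.   2.2 -0.   0.3 -0. ]
```

```bash
python3 -m creep '[0.5,-4,4,0.3,0,0,0,-4,8,0.3,0,0,0,-1,8,0.1,0,0,0,0,0,0,0,0]';python3 go.py .3877 .194 .118
```

```text
clock: 24.35
tool_pos: [0.3888, 0.1945, 0.1463]
eef_rot: [0.501, 0.865, 0.0, 0.001]
contact_force: [0.8, -1.0, -0.1]
opening: 0.752
pos [388.8 194.5 146.3] yaw 29.87 tilt 0.08002651607939926 clk 24.35 open 66.23475731715367 F [ 0.8 -1.  -0.1]
shift tool mm [ 0.1 -1.3 28.3] turn deg [ 0.1  0.1 -0.1] dist 28.310258737650514
q [-0.6  0.6  0.   2.2 -0.   0.3 -0. ]
```

```bash
python3 -m creep '[0,-1.5,9,0.1,0,0,0,-0.5,10,0.1,0,0,0,-0.5,8,0.1,0,0,0,0,0,0,0,0]';python3 go.py .3877 .194 .118
```

```text
clock: 24.68
tool_pos: [0.3877, 0.1938, 0.1186]
eef_rot: [0.501, 0.865, -0.001, 0.0]
contact_force: [-0.2, -0.1, 0.2]
opening: 0.749
pos [387.7 193.8 118.6] yaw 29.86 tilt 0.10250569519932093 clk 24.6833 open 65.98087076702969 F [-0.2 -0.1  0.2]
shift tool mm [0.2 0.1 0.6] turn deg [-0.1  0.1 -0.1] dist 0.6175627009339768
q [-0.6  0.7  0.   2.2 -0.   0.2 -0. ]
```

```bash
python3 -m creep '[0,0,0.5,0,0,0,0,0,0,0,0,0,0,0,0,0,0,0,0,0,0,0,0,0,0,0,0,0,0,0]' 30 30;python3 go.py .3877 .194 .118; python3 -m creep '[0,0,-12,0,0,0,0,0,-25,0,0,0,0,0,-30,0,0,0,0,0,-30,0,0,0,0,0,-25,0,0,0]';python3 -m creep '[0,0,-15,0,0,0,0,0,0,0,0,0]';python3 go.py .452 .327 .26
```

```text
clock: 25.1
tool_pos: [0.3883, 0.194, 0.119]
eef_rot: [0.501, 0.865, -0.0, 0.0]
contact_force: [0.1, -0.1, -1.3]
opening: 0.484
pos [388.3 194.  119. ] yaw 29.85 tilt 0.055997961085719215 clk 25.1 open 42.609699233554686 F [ 0.1 -0.1 -1.3]
shift tool mm [ 0.3 -0.6  1. ] turn deg [ 0.   0.1 -0.1] dist 1.1779397297047727
q [-0.6  0.7  0.   2.2 -0.   0.2 -0. ]
clock: 25.52
tool_pos: [0.3846, 0.1922, 0.2414]
eef_rot: [0.501, 0.865, -0.006, -0.003]
contact_force: [-0.6, 0.5, -2.5]
opening: 0.485
clock: 25.68
tool_pos: [0.3864, 0.1931, 0.2615]
eef_rot: [0.501, 0.865, -0.002, -0.001]
contact_force: [0.3, -0.3, -1.8]
opening: 0.484
pos [386.4 193.1 261.5] yaw 29.86 tilt 0.30204221724408253 clk 25.6833 open 42.66815810375855 F [ 0.3 -0.3 -1.8]
shift tool mm [ 83.4 123.5   0.8] turn deg [-0.3  0.  -0.1] dist 149.06901871898955
q [-0.6  0.4  0.   2.1 -0.   0.7 -0. ]
```

```bash
python3 -m creep '[10,16,0,-0.3,0,0,16,25,0,0,0,0,17,27,0,0,0,0,15,22,0,0,0,0,10,14,0,0,0,0]';python3 -m creep '[5,6,0,0,0,0,0,0,0,0,0,0,0,0,0,0,0,0]';python3 go.py .452 .327 .242
```

```text
clock: 26.1
tool_pos: [0.4407, 0.3003, 0.2578]
eef_rot: [0.504, 0.864, -0.005, -0.001]
contact_force: [0.4, -0.5, -2.1]
opening: 0.486
clock: 26.35
tool_pos: [0.4423, 0.3105, 0.2536]
eef_rot: [0.502, 0.865, -0.006, -0.002]
contact_force: [0.8, -0.4, -2.5]
opening: 0.481
pos [442.3 310.5 253.6] yaw 29.68 tilt 0.7656094722053292 clk 26.35 open 42.34231108455843 F [ 0.8 -0.4 -2.5]
shift tool mm [ 9.6 16.7 11.3] turn deg [-0.7  0.2 -0.3] dist 22.327833778250408
q [-0.7  0.6  0.   1.8 -0.   0.8 -0.1]
```

```bash
python3 -m creep '[4,7,0,-0.4,0.1,-0.2,4,6,0,-0.3,0.1,-0.1,2,3,0,0,0,0,0,0,0,0,0,0,0,0,0,0,0,0]';python3 go.py .452 .327 .242
```

```text
clock: 26.77
tool_pos: [0.4503, 0.3234, 0.2523]
eef_rot: [0.502, 0.865, -0.003, -0.001]
contact_force: [0.7, 0.6, -2.5]
opening: 0.483
pos [450.3 323.4 252.3] yaw 29.78 tilt 0.31464281120489973 clk 26.7667 open 42.55346348807155 F [ 0.7  0.6 -2.5]
shift tool mm [ 2.3  3.3 10.3] turn deg [-0.3  0.1 -0.2] dist 11.016491205079575
q [-0.7  0.6  0.   1.8 -0.   0.8 -0.1]
```

```bash
python3 -m creep '[1.5,2,3,-0.2,0.1,-0.1,1,1.5,3,-0.1,0,-0.1,0,0,3,0,0,0,0,0,0,0,0,0]';python3 go.py .452 .327 .242
```

```text
clock: 27.1
tool_pos: [0.4523, 0.3267, 0.2428]
eef_rot: [0.5, 0.866, 0.0, 0.0]
contact_force: [-0.4, -0.5, -2.4]
opening: 0.486
pos [452.3 326.7 242.8] yaw 29.94 tilt 0.03990013847364659 clk 27.1 open 42.820364397061574 F [-0.4 -0.5 -2.4]
shift tool mm [ 0.4 -0.1  0.8] turn deg [ 0.   0.  -0.1] dist 0.8852837953621009
q [-0.7  0.6  0.   1.8 -0.   0.8 -0.1]
```

```bash
python3 -m creep '[0.3,0,6,0,0,0,0,-0.3,6,0,0,0,0,-0.3,6,0,0,0,0,0,0,0,0,0]';python3 go.py .452 .327 .136;  python3 -m creep '[0,0,7,0,0,0,0,-0.3,7,0.1,0,0,0,-0.3,7,0,0,0]';python3 go.py .452 .327 .136
```

```text
clock: 27.43
tool_pos: [0.4513, 0.3264, 0.2227]
eef_rot: [0.501, 0.866, -0.0, 0.0]
contact_force: [0.8, -0.1, -1.5]
opening: 0.487
pos [451.3 326.4 222.7] yaw 29.93 tilt 0.01482208109695822 clk 27.4333 open 42.87832335869426 F [ 0.8 -0.1 -1.5]
shift tool mm [ 0.2  0.9 86.7] turn deg [ 0.   0.  -0.1] dist 86.69358479627509
q [-0.7  0.6  0.   1.8 -0.   0.7 -0.1]
clock: 27.68
tool_pos: [0.4514, 0.3265, 0.2007]
eef_rot: [0.501, 0.866, 0.0, 0.0]
contact_force: [-0.6, 0.7, -1.0]
opening: 0.484
pos [451.4 326.5 200.7] yaw 29.92 tilt 0.01701093716213304 clk 27.6833 open 42.65800798406571 F [-0.6  0.7 -1. ]
shift tool mm [ 0.2  0.7 64.7] turn deg [ 0.  -0.  -0.1] dist 64.66541841477913
q [-0.7  0.7  0.   1.8 -0.   0.7 -0.1]
```

```bash
python3 -m creep '[0.2,0.5,8,0,0,0,0,0,8,0,0,0,0,0,8,0,0,0]';python3 go.py .452 .327 .136;  python3 -m creep '[0,0,8,0,0,0,0,0,8,0,0,0]';python3 go.py .452 .327 .136
```

```text
clock: 27.93
tool_pos: [0.4517, 0.3269, 0.174]
eef_rot: [0.501, 0.866, 0.0, -0.0]
contact_force: [0.3, 0.5, -1.8]
opening: 0.48
pos [451.7 326.9 174. ] yaw 29.93 tilt 0.007203840806729026 clk 27.9333 open 42.28085629344445 F [ 0.3  0.5 -1.8]
shift tool mm [-0.1  0.3 38. ] turn deg [ 0.  -0.  -0.1] dist 37.98471713352278
q [-0.7  0.7  0.   1.8 -0.   0.6 -0.1]
clock: 28.1
tool_pos: [0.4516, 0.3269, 0.1559]
eef_rot: [0.501, 0.866, -0.0, -0.0]
contact_force: [0.5, -0.9, -2.4]
opening: 0.484
pos [451.6 326.9 155.9] yaw 29.93 tilt 0.019436791703787207 clk 28.1 open 42.6491242870438 F [ 0.5 -0.9 -2.4]
shift tool mm [-0.1  0.4 19.9] turn deg [-0.   0.  -0.1] dist 19.92241089460799
q [-0.7  0.7  0.   1.9 -0.   0.6 -0.1]
```

```bash
python3 -m creep '[0,0,7,0,0,0,0,0,6,0,0,0,0,0,3,0,0,0]';python3 -m creep '[0,0,1,0,0,0]';python3 -m creep '[0,0,0.8,0,0,0]'
```

```text
clock: 28.35
tool_pos: [0.451, 0.3264, 0.1366]
eef_rot: [0.5, 0.866, -0.001, -0.001]
contact_force: [-0.8, -0.3, 11.1]
opening: 0.478
clock: 28.43
tool_pos: [0.4512, 0.3266, 0.1365]
eef_rot: [0.501, 0.866, -0.001, -0.0]
contact_force: [-3.9, -2.6, 25.7]
opening: 0.483
clock: 28.52
tool_pos: [0.4512, 0.3266, 0.1367]
eef_rot: [0.501, 0.866, -0.001, -0.001]
contact_force: [-2.3, -1.2, 6.3]
opening: 0.485
```

On the floor at 0.1366 (as expected). Release, lift away, and check everything.

```bash
python3 -m creep '[0,0,0.3,0,0,0,0,0,0,0,0,0,0,0,0,0,0,0,0,0,0,0,0,0]' 66;python3 -m creep '[0,0,-12,0,0,0,0,0,-25,0,0,0,0,0,-35,0,0,0,0,0,-40,0,0,0,0,0,-35,0,0,0]';python3 -m creep '[-20,5,-10,0,0,0,-30,5,0,0,0,0,-30,0,0,0,0,0,-15,0,0,0,0,0,0,0,0,0,0,0]';python3 -m creep '[0,0,0,0,0,0,0,0,0,0,0,0]'
python3 - <<'E'
from fit2 import *
import pickle
for n in ['wrist','side','scene']:
    s=save(n,n+'F.png'); pickle.dump(s,open(n+'F.pkl','wb'))
b=cv2.imread('pics/sideF.png');cv2.imwrite('pics/sideFa.png',cv2.resize(b[130:280,230:420],None,fx=4,fy=4,interpolation=cv2.INTER_CUBIC))
b=cv2.imread('pics/sceneF.png');cv2.imwrite('pics/sceneFa.png',cv2.resize(b[100:250,230:430],None,fx=4,fy=4,interpolation=cv2.INTER_CUBIC))
E
```

```text
clock: 28.85
tool_pos: [0.4525, 0.3276, 0.1378]
eef_rot: [0.501, 0.866, 0.001, 0.0]
contact_force: [0.2, -0.1, -1.0]
opening: 0.742
clock: 29.27
tool_pos: [0.4487, 0.3247, 0.2819]
eef_rot: [0.5, 0.866, -0.007, -0.003]
contact_force: [0.2, 1.5, -0.7]
opening: 0.747
clock: 29.68
tool_pos: [0.511, 0.2505, 0.3029]
eef_rot: [0.498, 0.867, 0.003, 0.001]
contact_force: [-0.1, -0.9, 1.0]
opening: 0.75
clock: 29.85
tool_pos: [0.5108, 0.2507, 0.3027]
eef_rot: [0.499, 0.867, 0.003, 0.001]
contact_force: [-0.3, 0.2, -1.4]
opening: 0.752
```

View pics/wristF.png

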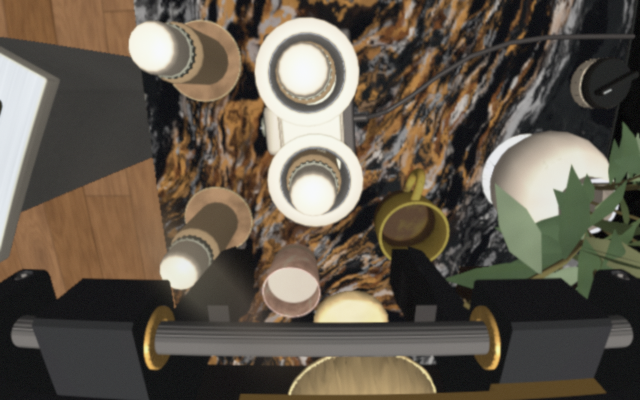

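View pics/sideFa.png

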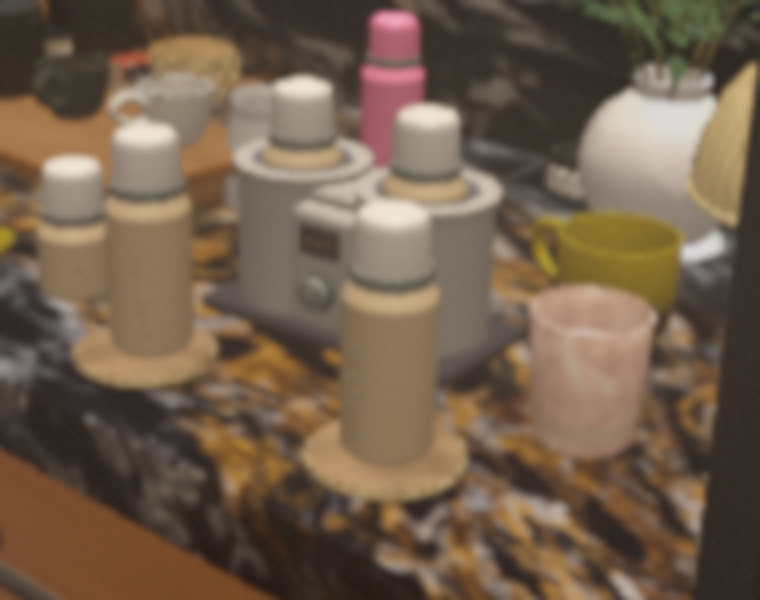

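View pics/sceneFa.png

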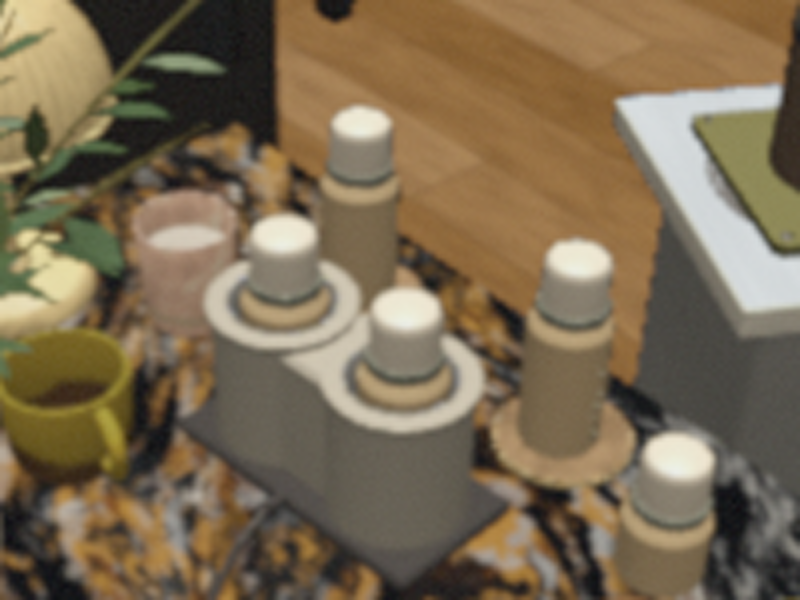

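```bash
python3 -c "
from plant import finish_job
print(finish_job())"
```

```text
the job is handed in; nothing more can be done
None
```

The job is handed in, at about 30 s of the 120 s allowed. Both warm bottles are on their coasters and both cold bottles are down in the wells.

- **Warm bottles:** I lifted each one out of its well by the cap and stood it upright on its own coaster. From the wrist camera, one sits about 2 mm off the coaster's centre and the other about 6 mm. The foot has about 19 mm of room to the coaster's edge, so both are whole on the cork.
- **Cold bottles:** I lowered each one until it touched the bottom, with the tool 118 mm above the well floor as expected. In the last scene picture their caps sit at the same height as the original bottles' did.
- **Bystanders:** The small bottle, copper tumbler, mug and pink look-alike were not touched and look unmoved in the last pictures.
- **What did not go cleanly:** My first position estimates from the scene and side cameras were up to 25 mm off. One early wrist picture was taken before the arm had settled. I redid the measurements from a settled wrist view before the first grasp. When I released the first warm bottle, the gripper had risen about 1 mm off the cork, so that bottle settled by roughly that much.
- **Forces:** The highest force I read was about 26 N at the wrist, when the last bottle touched the well floor.

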